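# Turn the tumbler mouth-up and crank the glass clamp shut on it

## Task

The square amber tumbler standing mouth-down on the counter is to have its rim polished: turn it over, stand it mouth-up on the bed of the green glass clamp between the open cork-lined jaws, and let go of it. Then crank the handle anticlockwise (seen from above) until the jaws hold the tumbler firmly by two opposite flat sides, squeezing it with less than 60 N, and let go. Do not drop the tumbler, and leave the bottle, cork, jigger and extractor where they are.

Things in the scene. Friction and masses are not known exactly. Their poses are not given: they have to be found in the camera images.
- tumbler: Loose square tumbler of thick amber glass, 62 x 62 mm outside, 92 mm tall, walls 4 mm, base 10 mm thick, straight flat sides, 0.2 to 0.37 kg. Origin: centre of its open mouth, in the rim's plane; +z points from the mouth to the closed base (up at the start, mouth-down on the counter; down once it is mouth-up); x and y are normal to its flat sides. It lies steadily on any flat side.
- tumbler_base (a point): Centre of the outside face of the tumbler's closed base, 92 mm from its origin along +z.
- clamp: Green glass clamp fixed to the counter. Origin: on the counter, below the middle between the open jaws. Bed plate 12 mm thick, 110 mm in x, y from -170 to +85 mm. Fixed jaw at +y (cork face at y = +45 mm), sliding jaw at -y (face at y = -45 mm when open), crank housing 46 x 46 mm, 62 mm high at y = -130 mm. Jaws are 80 mm long in x, 23 mm thick, tops 47 mm above the counter; the x sides are open.
- clamp_bed (a point): Top of the bed plate in the middle between the fully open jaws, 12 mm above the counter: the tumbler's base stands on the bed near here.
- fixed_jaw: The fixed jaw. Origin: middle of its cork face at its lower edge, on the bed (clamp y = +45 mm).
- jaw (a joint): Travel of the sliding jaw towards the fixed jaw in m: 0 fully open (90 mm between cork faces), 0.028 when both faces just touch the sides of a tumbler standing between them (62 mm). It slides the tumbler along the bed until it meets the fixed jaw. Driven by the crank, 16 mm per rad.
- crank (a joint): Turn of the crank in rad, growing anticlockwise from above about a vertical axis: 0 fully open, about 1.75 when the jaws meet the tumbler, at most 2.25. It is stiff (about 2 N at the handle if that turns freely in the grip) and stays where it is left, keeping the jaws tight. With the jaws on the tumbler each further newton at the handle adds about 5 N of jaw force.
- crank_pivot (a point): Point on the crank's vertical axis at the height of the handle's middle, 101 mm above the counter.
- crank_handle (a point): Middle of the upright dark wooden crank handle, 20 mm across, from 81 to 125 mm above the counter, 75 mm from the crank's axis. At crank = 0 it lies from the axis at 210 degrees in the clamp's frame (-x and some -y) and swings through -y towards +x. The steel arm under it is 12 mm thick.
- bottle: Bystander: amber bottle with a steel cap, 64 mm across, 200 mm tall, loose. Origin: centre of its foot.
- cork: Bystander: mallet-head cork standing on its stem, head 44 mm across, 66 mm tall, loose. Origin: centre of its foot.
- jigger: Bystander: waisted steel jigger, 52 mm across, 95 mm tall, loose. Origin: centre of its foot.
- extractor: Bystander: chrome cork extractor with a wooden cross handle, lying flat, 166 mm long (x), 76 mm wide, 24 mm high, loose. Origin: on the counter below its middle.

How it is judged:
By the outcome, as a careful person would: the job done as asked, in the order asked, and still so for the second after the job is handed in, with the robot touching nothing.
It also fails if it takes over 72 s, if anything falls off the work surface, if the arm or the gripper's body presses on something with over 40 N, if the wrist force passes 120 N, or if a joint passes its speed limit or range.

## Robot

A 6-joint arm with a two-finger parallel gripper is mounted at the origin on the work surface. World frame = base frame: x ahead of the robot, y to its left, z up, the work surface at z = 0. Lengths are in m, angles in rad, forces in N, time in s.
With the tool pointing down it reaches from about 0.35 to 0.85 m from the base axis. Payload 8.1 kg.
Tool frame: the origin (TCP) lies at the very end of the fingers, on their centre line; the grasp point (between the pads) lies 19 mm behind it; z points along the fingers, y is the direction in which the jaws open and shut (so a half turn about z gives the same grasp; the last joint's range is limited). The gripper opens to 93 mm and grips with 3 to 60 N. Pads are 15 mm wide; open, the fingers measure 128 mm over their backs; the gripper's body (75 mm by 188 mm) begins 65 mm behind the grasp point.
Start: joints at [1.264, 0.13, 1.488, -0, 1.523, -0.085], TCP at [0.132, 0.585, 0.219] pointing down, gripper open.
Joint ranges: [-2.96, 2.96], [-0.89, 2.26], [0.02, 2.5], [-1.34, 4.48], [0, 2.73], [-2.66, 2.66]. Speed limits (rad/s): [2.39, 2.39, 2.79, 3.14, 3.14, 3.14].

## Interface

Orientations are given as a rotation vector (axis times angle).
In Python, from plant import robot gives the robot as it stands.
- The arm moves only by the shell command python3 -m inch 'ROWS' [FORCE]. ROWS is JSON, a list that holds one entry, the list of rows, each a list of 7 numbers: the shift along the tool's x, y, z in cm, then the turn, a rotation vector about the tool's x, y, z in degrees, then the gripper command: -1 is fully open, 1 is shut, values between are in proportion. A call has 1 to 5 rows; each row shifts and turns the commanded pose from where the row before left it, along the tool's axes as they then stand; what a row does not reach is not made up. A row lasts 1/10 s, in which the tool goes at most 50 mm and 8.59 degrees, less where a joint would pass 70% of its speed; a pose out of reach is approached as far as the arm can. A call with a gripper value outside its range is refused whole. The fingers move at their own pace and stop on an object; FORCE is the grip in N (left out, the last holds). Time passes only in rows, so rows that do not move let the fingers close. It gives the time, the measured TCP pose, the force and the opening at its end, in the units of the state.
- robot.read_state(): the state, without advancing time (a new reading comes with each control period).
- robot.read_camera(name): name is "side" or "top" or "wrist"; returns a dict with "image" (384x512x3 uint8, blue, green, red), "K" (3x3 intrinsics, pixels), "distortion" ([k1, k2, p1, p2, k3] as OpenCV has them; the pictures are not rectified), "R" (3x3) and "t" (3): a world point X has camera coordinates R X + t; the wrist camera has in their place "tool_from_camera" (4x4, takes a point from camera to tool coordinates, whose origin is the TCP and whose axes are the flange's). Camera axes: x right, y down, z forward; pixel columns grow to the right and rows downward; lengths in m; the calibration is good to about 2 mm. A picture is of the moment at which its call begins: read the wrist's pose just before it. There is no depth.
- robot.close_job(): hands the job in, once; it reports no verdict.
The state is a dict: "t": time; "q": joint angles; "dq": joint speeds; "joint_torque": joint torques, N m; "tool_pos": TCP position; "orientation": TCP orientation; "force": force on the tool from outside, world axes, zero at the start; "wrist_torque": the same for the moment, N m; "opening": finger opening in m.
Only numpy, scipy, OpenCV 4.12 (cv2) and the standard library are available. Lean on these libraries where they do the work, as an engineer would, in place of code of your own. Each camera call takes 0.05 s, during which the arm holds its last target. There are 200 camera calls.

## Working session

There is one attempt and no reset: what is moved stays moved. The work goes in short steps, Python scripts to look and compute and a shell command to move; the robot and the scene stay as the last step left them, time stands still between calls to the robot, and variables do not carry over. Pictures are saved under pics/ and viewed, about 8 in all and at most 12, crops included, and the job is handed in when it is done.

```bash
ls && mkdir -p pics
python3 - <<'E'
from plant import robot
import cv2, numpy as np, pickle
s=robot.read_state()
for k,v in s.items(): print(k, np.round(v,3))
d={}
for n in ("top","side"):
    c=robot.read_camera(n); d[n]=c
    cv2.imwrite(f"pics/{n}0.png", cv2.resize(c["image"],(800,600),interpolation=cv2.INTER_CUBIC))
    print(n, np.round(c["K"],1).tolist(), np.round(c["distortion"],3), np.round(-np.array(c["R"]).T@c["t"],3))
pickle.dump(d,open("cam.pkl","wb"))
E
```

```text
pics
t 0.0
q [ 1.264  0.131  1.489  0.     1.523 -0.085]
dq [ 0.    -0.001  0.001  0.    -0.    -0.001]
joint_torque [ 1.0000e-03 -5.5987e+01 -4.9174e+01  7.7000e-02  3.6000e-02 -0.0000e+00]
tool_pos [0.132 0.585 0.218]
orientation [-3.480e-01 -3.122e+00  3.000e-03]
force [ 0.101 -0.144  0.327]
wrist_torque [0.033 0.011 0.02 ]
opening 0.093
top [[500.1, 0.0, 263.1], [0.0, 500.1, 199.9], [0.0, 0.0, 1.0]] [0.06 0.   0.   0.   0.  ] [0.402 0.094 1.452]
side [[477.3, 0.0, 250.5], [0.0, 477.3, 203.0], [0.0, 0.0, 1.0]] [-0.188  0.     0.     0.     0.   ] [ 0.493 -0.813  0.913]
```

View pics/top0.png

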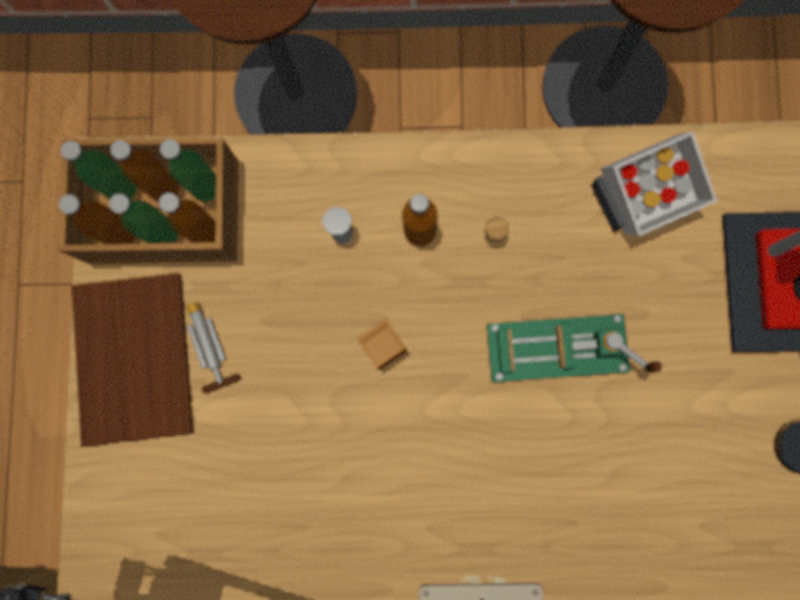

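View pics/side0.png

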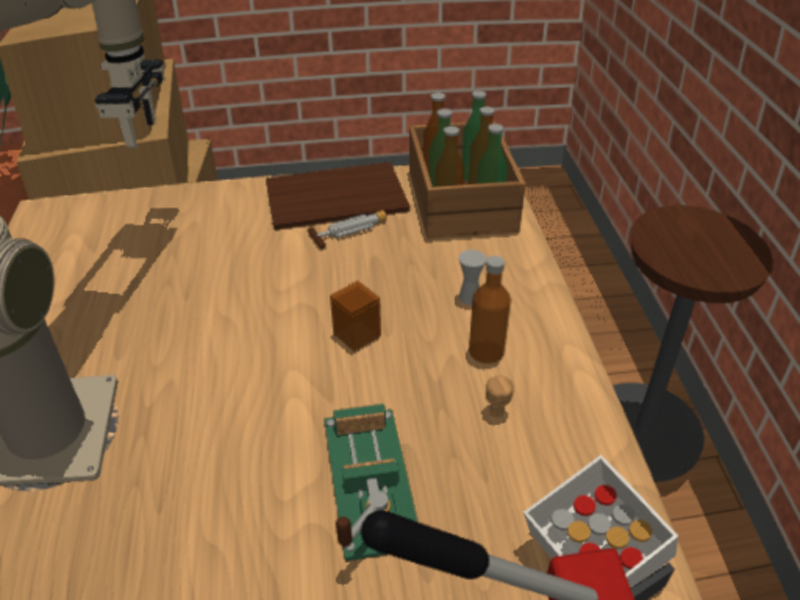

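Top view: image up is world +x and image left is +y. The tumbler is at about (383,345), turned roughly 35°. The clamp spans (487–630, 315–382), with its fixed jaw on the left and the handle at (653,367). Next I'll enlarge this area to measure it.

Run:
```python
import cv2,pickle
d=pickle.load(open("cam.pkl","rb"))
t=d["top"]["image"]; s=d["side"]["image"]
a=cv2.resize(t[192:256,222:432],None,fx=3.8,fy=3.8,interpolation=cv2.INTER_CUBIC)
b=cv2.resize(s[175:230,200:260],(384,352),interpolation=cv2.INTER_CUBIC) # x6.4
c=cv2.resize(s[252:365,200:270],(218,352),interpolation=cv2.INTER_CUBIC)
import numpy as np
o=np.zeros((600,800,3),np.uint8); o[:a.shape[0],:a.shape[1]]=a; o[246:598,:384]=b; o[246:598,400:618]=c
cv2.imwrite("pics/crop1.png",o); print(a.shape)
```

```text
(243, 798, 3)
```

View pics/crop1.png

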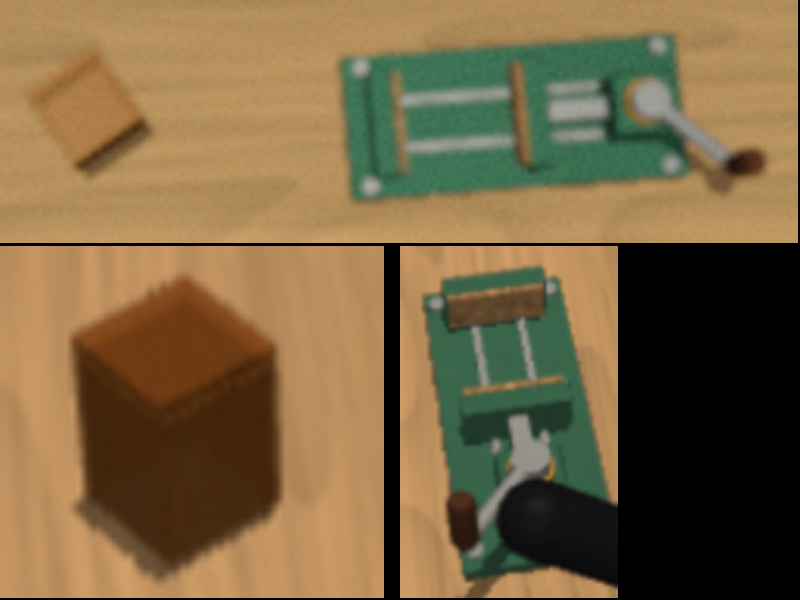

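```bash
cat > fit.py <<'E'
import cv2,pickle,numpy as np
from scipy.optimize import least_squares
d=pickle.load(open("cam.pkl","rb"))
def proj(cam,X):
    c=d[cam]; r,_=cv2.Rodrigues(np.array(c["R"]))
    return cv2.projectPoints(np.array(X,float).reshape(-1,1,3),r,np.array(c["t"]),np.array(c["K"]),np.array(c["distortion"]))[0].reshape(-1,2)
T=lambda u,v:((u+.5)/3.8+222-.5,(v+.5)/3.8+192-.5)
S=lambda u,v:((u+.5)/6.4+200-.5,(v-246+.5)/6.4+175-.5)
C=lambda u,v:((u-400+.5)/3.115+200-.5,(v-246+.5)/3.115+252-.5)
def pose(p,L):
    c,s=np.cos(p[2]),np.sin(p[2]); L=np.array(L,float)
    return np.c_[p[0]+c*L[:,0]-s*L[:,1],p[1]+s*L[:,0]+c*L[:,1],L[:,2]]
def fit(obs,p0):
    f=lambda p:np.concatenate([(proj(o[0],pose(p,[o[2]]))[0]-o[1]) for o in obs])
    r=least_squares(f,p0,loss="soft_l1",x_scale=[.01,.01,.1]); 
    print("pose",np.round(r.x[:2],4),"yaw",np.round(np.degrees(r.x[2]),2)); print(np.round(f(r.x).reshape(-1,2),1).tolist()); return r.x
E
python3 - <<'E'
from fit import *
h=.031
# corner labels: a=(+,+) etc; yaw ~ 45 => (+,+) is at +x.. use side-image: left=-x corner,back=+y,right=+x,front=-y
lf,bk,rt,fr=(-h,-h),(-h,h),(h,h),(h,-h)
o=[("side",S(73,338),lf+(.092,)),("side",S(185,275),bk+(.092,)),("side",S(272,347),rt+(.092,)),("side",S(163,412),fr+(.092,)),
("side",S(88,500),lf+(0,)),("side",S(163,575),fr+(0,)),("side",S(279,500),rt+(0,)),
("top",T(27,97),bk+(.092,)),("top",T(85,172),lf+(.092,))]
p=fit(o,[.42,.14,.6]); fit(o[:7],p); 
print([np.round(((q+.5-[222,192])*3.8),0).tolist() for z in (0,.092) for q in proj("top",pose(p,[k+(z,) for k in (lf,bk,rt,fr)]))])
o=[("top",T(342,60),(.055,.085,.012)),("top",T(673,36),(.055,-.17,.012)),("top",T(689,175),(-.055,-.17,.012)),("top",T(353,198),(-.055,.085,.012)),
("side",C(424,296),(-.055,.085,.012)),("side",C(556,280),(.055,.085,.012)),("side",C(467,578),(-.055,-.17,.012))]
p=fit(o,[.4,-.04,0]); fit(o[:4],p)
a=np.radians(210);
X=pose(p,[(.075*np.cos(a),-.13+.075*np.sin(a),z) for z in (.125,.081)])
print(X,[T_ for T_ in (proj("top",X)+.5-[222,192])*3.8], (proj("side",X)+.5-[200,252])*3.115+[400,246])
E
```

```text
pose [0.5303 0.1633] yaw -55.44
[[-0.8, 0.2], [-0.4, 0.3], [0.7, -0.1], [-0.4, 0.0], [-0.9, -0.0], [1.3, -0.2], [0.4, 1.1], [0.3, 0.3], [-1.9, -1.0]]
pose [0.5306 0.1639] yaw -56.19
[[-0.7, -0.1], [-0.1, 0.2], [0.7, -0.1], [-0.5, -0.1], [-0.8, -0.3], [1.2, -0.4], [0.5, 1.1]]
[[85.0, 176.0], [39.0, 111.0], [105.0, 64.0], [151.0, 129.0], [78.0, 169.0], [29.0, 99.0], [99.0, 49.0], [149.0, 119.0]]
pose [ 0.5227 -0.1142] yaw 3.6
[[-0.2, -0.4], [1.2, -1.2], [1.5, 0.3], [0.5, 1.3], [-0.5, -0.3], [0.8, -1.4], [-0.3, -1.2]]
pose [ 0.5231 -0.112 ] yaw 3.13
[[-0.8, -0.8], [0.6, -0.9], [0.6, 0.7], [-0.5, 0.9]]
[[ 0.46835681 -0.2854405   0.125     ]
 [ 0.46835681 -0.2854405   0.081     ]] [array([736.83629571, 182.02597224]), array([719.1381148 , 185.40072564])] [[439.40138023 481.86760366]
 [444.37351119 519.68600412]]
```

Run:
```python
from fit import *
p=[.5229,-.113,np.radians(3.3)]
h=least_squares(lambda q:np.concatenate([proj("top",[[q[0],q[1],.125]])[0]-T(756,161),proj("side",[[q[0],q[1],.125]])[0]-C(461,497),proj("side",[[q[0],q[1],.083]])[0]-C(464,540)]),[.48,-.29])
print(h.x,h.fun.round(1))
piv=pose(p,[(0,-.13,.09)])[0]; print(piv); v=h.x-piv[:2]; print(np.hypot(*v),np.degrees(np.arctan2(v[1],v[0]))%360-3.3)
cr=lambda X:(proj("top",X)+.5-[222,192])*3.8
print("hub",cr([piv]))
for y in (.045,-.045,-.040,-.035): print(y,cr(pose(p,[(-.04,y,.047),(.04,y,.047)])).round())
```

```text
[ 0.48107849 -0.30066936] [ 0.4  0.5 -0.   0.9  0.3 -1.4]
[ 0.53038332 -0.24278444  0.09      ]
0.07603703685777921 226.2765323978859
hub [[656.95141208  98.54527942]]
0.045 [[410. 176.]
 [400.  68.]]
-0.045 [[532. 167.]
 [521.  59.]]
-0.04 [[526. 168.]
 [515.  60.]]
-0.035 [[519. 168.]
 [508.  60.]]
```

```bash
cat > goal.py <<'E'
import sys,numpy as np
from scipy.spatial.transform import Rotation as Ro
from plant import robot
def tool(phi,th):
    p,t=np.radians([phi,th]); h=np.array([np.cos(p),np.sin(p),0]); y=np.array([np.sin(p),-np.cos(p),0])
    z=np.sin(t)*h-np.cos(t)*np.array([0,0,1]); return np.c_[np.cross(y,z),y,z]
def goal(g,phi,th,back=0.):   # grasp point, heading, tilt, retreat along tool z
    s=robot.read_state(); R=Ro.from_rotvec(s["orientation"]).as_matrix(); G=tool(phi,th)
    tcp=np.array(g)+(.019-back)*G[:,2]; dp=tcp-s["tool_pos"]
    print("t",round(s["t"],2),"q",np.round(s["q"],2),"pos",np.round(s["tool_pos"],4),"F",np.round(s["force"],1),"op",round(s["opening"],4))
    print("dW mm",np.round(dp*1e3,1),"| shift cm now",np.round(R.T@dp*100,2),"after turn",np.round(G.T@dp*100,2),"| turn deg",np.round(np.degrees(Ro.from_matrix(R.T@G).as_rotvec()),1))
if __name__=="__main__":
    a=[float(v) for v in sys.argv[1:]]; goal(a[:3],a[3],a[4],a[5] if len(a)>5 else 0)
E
python3 goal.py .5303 .1635 .048 34.2 0 .09;python3 goal.py .5303 .1635 .048 34.2 -20 .09
R='[0,0,0,0,0,8.325,-1]'
python3 -m inch '[[[0,0,0,0,0,8.325,-1],[0,0,0,0,0,8.325,-1],[0,0,0,0,0,8.325,-1],[0,0,0,0,0,8.325,-1]]]' && python3 -m inch '[[[0,0,0,0,0,8.325,-1],[0,0,0,0,0,8.325,-1],[0,0,0,0,0,8.325,-1],[0,0,0,0,0,8.325,-1]]]'; python3 goal.py .5303 .1635 .048 34.2 0 .09
```

```text
t 0.1 q [ 1.26  0.13  1.49 -0.    1.52 -0.09] pos [0.1318 0.5848 0.2177] F [-0.1 -0.2  0.1] op 0.093
dW mm [ 398.5 -421.3  -98.7] | shift cm now [-48.14 -32.32   9.92] after turn [ 9.28 57.24  9.87] | turn deg [-1.000e-01  1.000e-01  1.331e+02]
t 0.1 q [ 1.26  0.13  1.49 -0.    1.52 -0.09] pos [0.1318 0.5848 0.2177] F [-0.1 -0.2  0.1] op 0.093
dW mm [ 418.6 -407.7 -103. ] | shift cm now [-49.8  -30.54  10.34] after turn [14.52 57.24  5.67] | turn deg [ 23.1  -9.9 131.4]
t: 0.5
tool_pos: [0.1318, 0.585, 0.218]
orientation: [1.236, 2.888, -0.002]
force: [-0.1, 1.1, 0.3]
opening: 0.0932
t: 0.9
tool_pos: [0.1319, 0.585, 0.218]
orientation: [2.012, 2.412, -0.002]
force: [0.5, 0.1, 0.3]
opening: 0.0929
t 0.9 q [1.26 0.13 1.49 0.   1.52 1.08] pos [0.1319 0.585  0.218 ] F [0.5 0.1 0.3] op 0.0929
dW mm [ 398.4 -421.5  -99. ] | shift cm now [-48.61  31.63   9.93] after turn [ 9.26 57.25  9.9 ] | turn deg [ 0.   0.1 66.1]
```

```bash
python3 -m inch '[[[0,0,0,0,0,8.26,-1],[0,0,0,0,0,8.26,-1],[0,0,0,0,0,8.26,-1],[0,0,0,0,0,8.26,-1]]]' && python3 -m inch '[[[0,0,0,0,0,8.26,-1],[0,0,0,0,0,8.26,-1],[0,0,0,0,0,8.26,-1],[0,0,0,0,0,8.26,-1]]]'>/dev/null && python3 -m inch '[[[0,0,0,0,-5,0,-1],[0,0,0,0,-5,0,-1],[0,0,0,0,-5,0,-1],[0,0,0,0,-5,0,-1]]]' && python3 -m inch '[[[1,4.4,0,0,0,0,-1],[1,4.4,0,0,0,0,-1],[1,4.4,0,0,0,0,-1],[1,4.4,0,0,0,0,-1],[1,4.4,0,0,0,0,-1]]]' && python3 -m inch '[[[1.2,4.4,0,0,0,0,-1],[1.2,4.4,0,0,0,0,-1],[1.2,4.4,0,0,0,0,-1],[1.2,4.4,0,0,0,0,-1],[1.2,4.4,0,0,0,0,-1]]]';  python3 goal.py .5303 .1635 .048 34.2 -20 .09
```

```text
t: 1.3
tool_pos: [0.1319, 0.585, 0.218]
orientation: [2.614, 1.741, -0.001]
force: [-0.1, -0.3, -0.8]
opening: 0.093
t: 2.1
tool_pos: [0.132, 0.5853, 0.2187]
orientation: [2.859, 0.891, -0.509]
force: [-0.4, 0.3, -0.2]
opening: 0.0931
t: 2.6
tool_pos: [0.2965, 0.4293, 0.2009]
orientation: [2.86, 0.891, -0.506]
force: [0.5, 1.0, 0.1]
opening: 0.0929
t: 3.1
tool_pos: [0.4679, 0.2803, 0.1805]
orientation: [2.86, 0.891, -0.506]
force: [0.7, 0.6, 0.2]
opening: 0.0934
t 3.1 q [ 0.48  0.36  1.33 -0.04  1.8   1.44] pos [0.4679 0.2803 0.1805] F [0.7 0.6 0.2] op 0.0934
dW mm [  82.5 -103.2  -65.7] | shift cm now [ 3.12 13.18  5.86] after turn [ 3.21 13.17  5.83] | turn deg [0.1 0.  0.4]
```

```bash
python3 -m inch '[[[1.05,4.4,0,0,0,0,-1],[1.05,4.4,0,0,0,0,-1],[1.05,4.4,0,0,0,0,-1],[0,0,0,0,0,0,-1]]]' && python3 goal.py .5303 .1635 .048 34.2 -20 .09
python3 - <<'E'
from plant import robot
import cv2,pickle
s=robot.read_state(); c=robot.read_camera("wrist"); pickle.dump((s,c),open("w1.pkl","wb"))
cv2.imwrite("pics/w1.png",c["image"]); print(c["tool_from_camera"])
E
```

```text
t: 3.5
tool_pos: [0.5689, 0.1852, 0.1685]
orientation: [2.862, 0.883, -0.507]
force: [-0.9, 0.9, 0.1]
opening: 0.0925
t 3.5 q [ 0.29  0.5   1.17 -0.11  1.8   1.26] pos [0.5689 0.1852 0.1685] F [-0.9  0.9  0.1] op 0.0925
dW mm [-18.5  -8.  -53.8] | shift cm now [-0.01 -0.39  5.73] after turn [-0.02 -0.37  5.73] | turn deg [0.1 0.1 0.1]
[[-1.68748904e-03 -9.59015105e-01 -2.83349927e-01  7.79327039e-02]
 [ 9.99998397e-01 -1.44849041e-03 -1.05298120e-03  3.99513737e-04]
 [ 5.99395224e-04 -2.83351250e-01  9.59016011e-01 -1.66473887e-01]
 [ 0.00000000e+00  0.00000000e+00  0.00000000e+00  1.00000000e+00]]
```

View pics/w1.png

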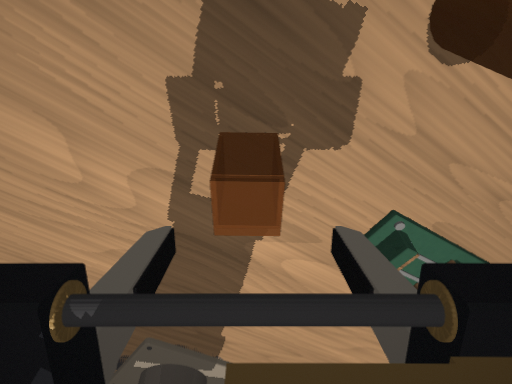

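The tumbler sits square between the fingers, its centre at column 247 against a finger midpoint of 254, which matches the −0.37 cm y correction. I'll descend and grip.

```bash
python3 -m inch '[[[0,-0.37,2.7,0,0,0,-1],[0,0,3,0,0,0,-1],[0,0,3,0,0,0,-1],[0,0,3,0,0,0,-1],[0,0,3,0,0,0,-1]]]' && python3 goal.py .5303 .1635 .048 34.2 -20 && python3 -m inch '[[[0,0,0,0,0,0,0.2],[0,0,0,0,0,0,0.4],[0,0,0,0,0,0,1],[0,0,0,0,0,0,1],[0,0,0,0,0,0,1]]]' 40
```

```text
t: 4.05
tool_pos: [0.5215, 0.1654, 0.031]
orientation: [2.86, 0.893, -0.505]
force: [0.1, -0.3, -0.4]
opening: 0.0931
t 4.05 q [ 0.29  0.5   1.44 -0.11  1.54  1.27] pos [0.5215 0.1654 0.031 ] F [ 0.1 -0.3 -0.4] op 0.0931
dW mm [ 3.4 -5.5 -0.8] | shift cm now [-0.    0.65  0.09] after turn [0.   0.65 0.09] | turn deg [0.1 0.  0.5]
t: 4.55
tool_pos: [0.5248, 0.1651, 0.0341]
orientation: [2.861, 0.891, -0.498]
force: [2.7, -0.2, 4.8]
opening: 0.062
```

```bash
python3 -m inch '[[[0,0,0,0,0,0,1],[0,0,0,0,0,0,1]]]' && python3 goal.py .5303 .1635 .048 34.2 -20
```

```text
t: 4.75
tool_pos: [0.5248, 0.1651, 0.0341]
orientation: [2.861, 0.891, -0.498]
force: [2.9, 0.1, 5.2]
opening: 0.0619
t 4.75 q [ 0.29  0.5   1.44 -0.11  1.54  1.27] pos [0.5248 0.1651 0.0341] F [2.9 0.1 5.2] op 0.0619
dW mm [ 0.2 -5.2 -3.9] | shift cm now [-0.13  0.44  0.46] after turn [-0.13  0.44  0.46] | turn deg [ 0.2 -0.2  0.4]
```

```bash
cat > log.py <<'E'
from plant import robot
import json,numpy as np
s=robot.read_state(); open("log.jsonl","a").write(json.dumps({k:np.array(s[k]).tolist() for k in("q","tool_pos","orientation")})+"\n")
E
python3 log.py; python3 -m inch '[[[-1.03,0,-2.82,0,0,0,1],[-1.03,0,-2.82,0,0,0,1],[-1.03,0,-2.82,0,0,0,1],[-1.03,0,-2.82,0,0,0,1],[0,0,0,0,0,0,1]]]' && python3 log.py &&  python3 -m inch '[[[0,0,0,0,7,0,1],[0,0,0,0,7,0,1],[0,0,0,0,7,0,1],[0,0,0,0,0,0,1]]]'&& python3 log.py && python3 -m inch '[[[0,0,-1,0,6,0,1],[0,0,-1,0,6,0,1],[0,0,-1,0,6,0,1],[0,0,-1,0,6,0,1],[0,0,0,0,0,0,1]]]' && python3 log.py
cat > kin.py <<'E'
import json,numpy as np
from scipy.optimize import least_squares
from scipy.spatial.transform import Rotation as Ro
from goal import tool
def fk(q,p):
    a1,h0,L2,a3,L3,d=p; z=np.array([0,0,1.]); x=np.array([1.,0,0])
    R=Ro.from_euler("z",q[0]); P=R.apply(a1*x)+h0*z
    R=R*Ro.from_euler("y",q[1]); P=P+R.apply(L2*z)
    R=R*Ro.from_euler("y",q[2]); P=P+R.apply(a3*x+L3*z); W=P
    R=R*Ro.from_euler("z",q[3])*Ro.from_euler("y",q[4])*Ro.from_euler("z",q[5])
    return W+R.apply(d*z),R,W
D=[json.loads(l) for l in open("log.jsonl")]+[dict(q=[1.264,.1305,1.4885,0,1.523,-.085],tool_pos=[.1319,.585,.218],orientation=[-.348,-3.122,.003])]
f=lambda p:np.concatenate([fk(e["q"],p)[0]-e["tool_pos"] for e in D]+[1e-3*(p-np.array([0,.4,.4,0,.4,.25]))])
P=least_squares(f,[0,.4,.4,0,.4,.25]).x
lo=[-2.96,-.89,.02,-1.34,0,-2.66]; hi=[2.96,2.26,2.5,4.48,2.73,2.66]
def ik(g,phi,th):
    G=tool(phi,th); t=np.array(g)+.019*G[:,2]; best=None
    OFF=(fk(D[0]["q"],P)[1].inv()*Ro.from_rotvec(D[0]["orientation"]))
    for q0 in ([np.arctan2(g[1],g[0]),.5,1.4,0,1.6,1.2],[np.arctan2(g[1],g[0]),0,2.2,0,1,1.2],[np.arctan2(g[1],g[0]),0.8,1.2,0,2.2,1.2]):
        def e(q):
            X,R,_=fk(q,P); return np.r_[(X-t)*10,(Ro.from_matrix(G).inv()*R*OFF).as_rotvec()]
        r=least_squares(e,q0,bounds=(lo,hi))
        if best is None or r.cost<best.cost: best=r
    return best.x,best.cost,fk(best.x,P)[2]
E
python3 - <<'E'
from kin import *
print(P.round(3), np.abs(f(P)).max()); print([ (fk(e["q"],P)[1].inv()*Ro.from_rotvec(e["orientation"])).as_rotvec().round(3) for e in D[:2]])
for n,g,phi in (("lay",[.53,.165,.031],34),("layfar",[.62,.2,.031],25),("clamp",[.523,-.11,.07],3.3),("left",[.45,.30,.031],34)):
    for th in (-60,-45,-30,30,45,60,70):
        q,c,W=ik(g,phi,th); print(n,th,"cost %.1e"%c,q.round(2),"wrist",W.round(3))
E
```

```text
t: 5.25
tool_pos: [0.5255, 0.1654, 0.1572]
orientation: [2.863, 0.891, -0.492]
force: [0.5, 1.0, -2.8]
opening: 0.0617
t: 5.65
tool_pos: [0.5183, 0.163, 0.1489]
orientation: [-2.994, -0.931, -0.02]
force: [-0.2, 0.2, -3.4]
opening: 0.0623
t: 6.15
tool_pos: [0.5151, 0.1598, 0.1899]
orientation: [-2.815, -0.875, -0.62]
force: [-1.2, 0.5, -3.9]
opening: 0.0615
[0.002 0.319 0.377 0.061 0.551 0.388] 0.050423332321214306
[array([-0.   ,  0.   ,  1.571]), array([0.   , 0.   , 1.571])]
lay -60 cost 1.2e-23 [ 0.41  1.25  0.63 -0.21  2.29  1.33] wrist [0.795 0.344 0.215]
lay -45 cost 9.3e-31 [ 0.39  0.96  0.96 -0.15  2.    1.37] wrist [0.746 0.311 0.292]
lay -30 cost 5.1e-25 [ 0.37  0.69  1.25 -0.11  1.71  1.37] wrist [0.683 0.268 0.35 ]
lay 30 cost 9.7e-28 [ 0.16 -0.15  2.27  0.4   0.57  0.85] wrist [0.377 0.062 0.35 ]
lay 45 cost 5.7e-30 [ 0.06 -0.2   2.46  1.15  0.4   0.05] wrist [0.314 0.019 0.292]
lay 60 cost 1.8e-03 [-0.11  0.01  2.5   1.9   0.68 -0.83] wrist [ 0.281 -0.031  0.216]
lay 70 cost 3.5e-04 [-0.15  0.25  2.5   2.23  0.97 -1.24] wrist [ 0.247 -0.037  0.152]
layfar -60 cost 1.3e
[... 1103 characters left out ...]
0.192  0.267]
clamp 70 cost 1.3e-02 [-0.81  0.18  2.5   1.95  1.07 -1.08] wrist [ 0.18  -0.189  0.17 ]
left -60 cost 1.0e-28 [ 0.59  1.23  0.67 -0.    2.3   1.57] wrist [0.715 0.479 0.215]
left -45 cost 6.5e-27 [ 0.59  0.94  0.99 -0.    2.    1.57] wrist [0.666 0.446 0.292]
left -30 cost 2.6e-24 [ 0.59  0.67  1.28 -0.    1.71  1.57] wrist [0.603 0.403 0.35 ]
left 30 cost 1.8e-30 [ 0.59 -0.23  2.34  0.01  0.51  1.56] wrist [0.297 0.197 0.35 ]
left 45 cost 2.3e-03 [ 0.58 -0.31  2.5   0.04  0.23  1.53] wrist [0.251 0.165 0.309]
left 60 cost 4.6e-02 [ 0.53 -0.28  2.5   0.48  0.18  1.04] wrist [0.259 0.152 0.3  ]
left 70 cost 2.1e-02 [ 0.56  0.59  2.5   3.1   1.36 -1.57] wrist [0.152 0.096 0.079]
```

Run:
```python
from kin import *
import fit
r=f(P)[:-6].reshape(-1,3); print("res mm",(r*1e3).round(1).tolist()); 
for e in D[:4]: print(np.round(e["q"],3),np.round(e["tool_pos"],3))
for n,u,v,z in (("jigTop",338,217,.095),("bottleTop",420,202,.2),("cork",497,228,.066),("extrHandle",222,383,.02),("extrEnd",194,308,.02),("crateBR",235,255,.0),("crateTR",235,142,.1),("board",183,275,.01)):
    t=((u+.5)/1.5625-.5,(v+.5)/1.5625-.5)
    s=least_squares(lambda p:fit.proj("top",[[p[0],p[1],z]])[0]-t,[.5,.1]); print(n,s.x.round(3))
```

```text
res mm [[15.1, -50.1, -0.0], [14.0, -50.4, -0.0], [10.3, -50.1, -0.0], [2.2, -48.8, 0.0], [48.8, -14.8, 0.0]]
[ 0.285  0.495  1.437 -0.107  1.538  1.274] [0.525 0.165 0.034]
[ 0.285  0.371  1.36  -0.109  1.734  1.252] [0.525 0.165 0.157]
[0.205 0.008 1.745 0.008 1.376 1.171] [0.518 0.163 0.149]
[ 0.047 -0.437  2.114  0.253  1.103  0.941] [0.515 0.16  0.19 ]
jigTop [0.759 0.24 ]
bottleTop [0.754 0.094]
cork [ 0.74  -0.045]
extrHandle [0.472 0.462]
extrEnd [0.611 0.516]
crateBR [0.714 0.446]
crateTR [0.899 0.424]
board [0.675 0.54 ]
```

```bash
python3 - <<'E'
s=open("kin.py").read()
s=s.replace("a1,h0,L2,a3,L3,d=p","a1,h0,L2,a3,L3,d,b=p").replace("R.apply(a1*x)+h0*z","R.apply([a1,b,0])+h0*z").replace("[0,.4,.4,0,.4,.25]","[0,.4,.4,0,.4,.25,0]")
s=s.replace("def ik(g,phi,th):\n    G=tool(phi,th)","def ik(g,phi,th,flip=1):\n    G=tool(phi,th)\n    if flip: G=G@np.diag([-1,-1,1.])").replace("1.2]","1.2-2.9*flip]")
open("kin.py","w").write(s)
E
python3 - <<'E'
from kin import *
print(P.round(3), np.abs(f(P)[:-7]).max())
for n,g,phi,ths in (("up",[.50,.17,.05],20,(-20,15,20,25,30)),("up2",[.53,.165,.05],17,(-20,20,30)),("lay",[.50,.17,.031],20,(-70,-65,-60,15,20,25,30)),("lay2",[.54,.18,.031],20,(-70,-65,-60,15,20,25,30)),("clamp",[.523,-.11,.07],3.3,(-70,-65,-60)),("crank",[.481,-.3,.105],0,(0,))):
    for th in ths:
      for fl in (1,0) :
        q,c,W=ik(g,phi,th,fl); 
        print(n,th,fl,"cost %.1e"%c,q.round(2),"wrist",W.round(3))
E
```

```text
[0.001 0.318 0.369 0.061 0.552 0.377 0.051] 0.00021139518978938177
up -20 1 cost 2.5e-30 [ 0.25  0.44  1.51 -0.03  1.53 -1.66] wrist [0.615 0.212 0.387]Traceback (most recent call last):
  File "<stdin>", line 6, in <module>
  File "kin.py", line 23, in ik
    r=least_squares(e,q0,bounds=(lo,hi))
    return func(*args, **kwargs)
    vector_fun = VectorFunction(
        fun_wrapped,
    ...<6 lines>...
        workers=workers
    )
    self._update_fun()
    ~~~~~~~~~~~~~~~~^^
    self.f = self.fun_wrapped(xp_copy(self.x))
             ~~~~~~~~~~~~~~~~^^^^^^^^^^^^^^^^^
    return np.atleast_1d(self.fun(x))
                         ~~~~~~~~^^^
    return self.f(x, *self.args, **self.kwargs)
           ~~~~~~^^^^^^^^^^^^^^^^^^^^^^^^^^^^^^
  File "kin.py", line 22, in e
    X,R,_=fk(q,P); return np.r_[(X-t)*10,(Ro.from_matrix(G).inv()*R*OFF).as_rotvec()]
                                   ^
NameError: cannot access free variable 't' where it is not associated with a value in enclosing scope
```

```bash
sed -i 's/diag(\[-1,-1,1.\]); t=np/diag([-1,-1,1.])\n    t=np/' kin.py
python3 - <<'E'
from kin import *
for n,g,phi,ths in (("up",[.50,.17,.05],20,(20,25,30)),("up2",[.53,.165,.05],17,(20,30)),("lay",[.50,.17,.031],20,(-70,-60,15,25,30)),("lay2",[.54,.18,.031],20,(-70,-60,20,30)),("clamp",[.523,-.11,.07],3.3,(-70,-60))):
    for th in ths:
      for fl in (1,0) :
        q,c,W=ik(g,phi,th,fl); 
        print(n,th,fl,"cost %.1e"%c,q.round(2),"wrist",W.round(3))
E
```

```text
up 20 1 cost 5.2e-30 [ 0.19 -0.19  2.21  0.07  0.78 -1.77] wrist [0.385 0.128 0.387]
up 20 0 cost 1.8e-30 [ 0.19 -0.19  2.21  0.07  0.78  1.37] wrist [0.385 0.128 0.387]
up 25 1 cost 4.2e-26 [ 0.18 -0.26  2.29  0.11  0.69 -1.81] wrist [0.358 0.118 0.375]
up 25 0 cost 8.0e-30 [ 0.18 -0.26  2.29  0.11  0.69  1.33] wrist [0.358 0.118 0.375]
up 30 1 cost 5.9e-30 [ 0.17 -0.33  2.37  0.16  0.59 -1.86] wrist [0.332 0.109 0.36 ]
up 30 0 cost 5.5e-28 [ 0.17 -0.33  2.37  0.16  0.59  1.28] wrist [0.332 0.109 0.36 ]
up2 20 1 cost 1.0e-30 [ 0.18 -0.11  2.14  0.05  0.77 -1.72] wrist [0.413 0.129 0.387]
up2 20 0 cost 8.1e-29 [ 0.18 -0.11  2.14  0.05  0.77  1.43] wrist [0.413 0.129 0.387]
up2 30 1 cost 2.0e-30 [ 0.17 -0.23  2.3   0.12  0.56 -1.79] wrist [0.359 0.113 0.36 ]
up2 30 0 cost 2.6e-30 [ 0.17 -0.23  2.3   0.12  0.56  1.36] wrist [0.359 0.113 0.36 ]
lay -70 1 cost 1.1e-29 [ 0.28  1.36  0.54 -0.11  2.45 -1.68] wrist [0.817 0.285 0.154]
lay -70 0 cost 1.6e-29 [ 0.28  1.36  0.54 -0.11  2.45  1.46] wrist [0.817 0.285 0.154]
lay -60 1 cost 1.4e-29 [ 0.27  1.17  0.76 -0.08  2.26 -1.66] wrist [0.79
[... 985 characters left out ...]
3.4e-29 [ 0.2  -0.03  2.1   0.08  0.73 -1.77] wrist [0.425 0.138 0.368]
lay2 20 0 cost 1.1e-29 [ 0.2  -0.03  2.1   0.08  0.73  1.37] wrist [0.425 0.138 0.368]
lay2 30 1 cost 5.5e-30 [ 0.18 -0.14  2.27  0.18  0.51 -1.87] wrist [0.372 0.119 0.341]
lay2 30 0 cost 1.1e-26 [ 0.18 -0.14  2.27  0.18  0.51  1.27] wrist [0.372 0.119 0.341]
clamp -70 1 cost 8.0e-31 [-0.16  1.29  0.59 -0.33  2.45 -1.9 ] wrist [ 0.859 -0.091  0.193]
clamp -70 0 cost 3.2e-29 [-0.16  1.29  0.59 -0.33  2.45  1.24] wrist [ 0.859 -0.091  0.193]
clamp -60 1 cost 7.1e-30 [-0.17  1.11  0.78 -0.26  2.27 -1.86] wrist [ 0.833 -0.092  0.249]
clamp -60 0 cost 3.6e-27 [-0.17  1.11  0.78 -0.26  2.27  1.29] wrist [ 0.833 -0.092  0.249]
```

```bash
python3 -m inch '[[[0,0,0,0,-8.33,0,1],[0,0,0,0,-8.33,0,1],[0,0,0,0,-8.34,0,1],[0,0,0,0,0,7,1],[0,0,0,0,0,7,1]]]' && python3 -m inch '[[[0,0,0,0,-6.67,0,1],[0,0,0,0,-6.67,0,1],[0,0,0,0,-6.67,0,1],[0,0,0,0,0,0,1],[0,0,0,0,0,0,1]]]' && python3 goal.py .50 .17 .083 20 -20
```

```text
t: 6.65
tool_pos: [0.5182, 0.1616, 0.1885]
orientation: [3.089, 0.555, -0.014]
force: [0.3, 0.0, -2.9]
opening: 0.062
t: 7.15
tool_pos: [0.5178, 0.1611, 0.1887]
orientation: [2.982, 0.542, -0.532]
force: [0.2, 0.3, -2.1]
opening: 0.062
t 7.15 q [ 0.24  0.35  1.33 -0.04  1.81  1.45] pos [0.5178 0.1611 0.1887] F [ 0.2  0.3 -2.1] op 0.062
dW mm [ -23.9    6.7 -123.5] | shift cm now [ 2.39 -1.48 12.28] after turn [ 2.33 -1.45 12.3 ] | turn deg [0.3 0.2 0.6]
```

```bash
python3 -m inch '[[[0.6,-0.37,3.07,0.1,0.07,0.2,1],[0.6,-0.37,3.07,0.1,0.07,0.2,1],[0.6,-0.37,3.07,0.1,0.06,0.2,1],[0.59,-0.37,3.07,0,0,0,1],[0,0,0,0,0,0,1]]]' && python3 -m inch '[[[0.34,0,0.94,0,0,0,1],[0.34,0,0.94,0,0,0,1],[0.27,0,0.75,0,0,0,1],[0,0,0,0,0,0,1]]]' && python3 goal.py .50 .17 .052 20 -20
```

```text
t: 7.65
tool_pos: [0.4908, 0.1674, 0.0653]
orientation: [2.991, 0.526, -0.529]
force: [-0.8, -0.6, -2.5]
opening: 0.062
t: 8.05
tool_pos: [0.4936, 0.1677, 0.0392]
orientation: [2.992, 0.526, -0.524]
force: [0.4, 0.3, -2.7]
opening: 0.0617
t 8.05 q [ 0.25  0.43  1.51 -0.03  1.54  1.48] pos [0.4936 0.1677 0.0392] F [ 0.4  0.3 -2.7] op 0.0617
dW mm [ 0.3  0.1 -5.1] | shift cm now [ 0.2  -0.    0.47] after turn [ 0.2  -0.    0.47] | turn deg [-0.1 -0.2 -0. ]
```

```bash
python3 -m inch '[[[0.07,0,0.19,0,0,0,1],[0.07,0,0.19,0,0,0,1],[0.03,0,0.09,0,0,0,1],[0,0,0,0,0,0,1]]]' && python3 goal.py .50 .17 .052 20 -20
```

```text
t: 8.45
tool_pos: [0.4937, 0.1679, 0.0347]
orientation: [2.993, 0.527, -0.523]
force: [-0.4, 0.4, -2.8]
opening: 0.0618
t 8.45 q [ 0.25  0.44  1.51 -0.03  1.54  1.48] pos [0.4937 0.1679 0.0347] F [-0.4  0.4 -2.8] op 0.0618
dW mm [ 0.1 -0.1 -0.6] | shift cm now [0.03 0.02 0.05] after turn [0.03 0.02 0.05] | turn deg [-0.1 -0.2 -0. ]
```

```bash
python3 -m inch '[[[0.02,0,0.06,0,0,0,1],[0,0,0,0,0,0,1]]]' && python3 -m inch '[[[0.02,0,0.06,0,0,0,1],[0,0,0,0,0,0,1]]]' && python3 -m inch '[[[0.02,0,0.06,0,0,0,1],[0,0,0,0,0,0,1]]]'
```

```text
t: 8.65
tool_pos: [0.4937, 0.1679, 0.0341]
orientation: [2.993, 0.527, -0.523]
force: [0.4, 0.2, -3.0]
opening: 0.0615
t: 8.85
tool_pos: [0.4938, 0.1679, 0.034]
orientation: [2.993, 0.527, -0.523]
force: [-0.1, -0.3, 2.0]
opening: 0.0621
t: 9.05
tool_pos: [0.4939, 0.1679, 0.034]
orientation: [2.993, 0.527, -0.523]
force: [-3.3, -1.2, 7.8]
opening: 0.0619
```

```bash
python3 -m inch '[[[0,0,0,0,0,0,0.3],[0,0,0,0,0,0,0],[0,0,0,0,0,0,-1],[0,0,0,0,0,0,-1],[0,0,0,0,0,0,-1]]]' && python3 -m inch '[[[0,0,-3,0,0,0,-1],[0,0,-4,0,0,0,-1],[0,0,-4,0,0,0,-1],[0,0,-3,0,6,0,-1],[0,0,0,0,7,0,-1]]]' && python3 -m inch '[[[0,0,0,0,7,0,-1],[0,0,0,0,0,-8,-1],[0,0,0,0,0,-8,-1],[0,0,0,0,0,-8,-1],[0,0,0,0,0,-8,-1]]]' && python3 -m inch '[[[0,0,0,0,0,-8,-1],[0,0,0,0,0,-8,-1],[0,0,0,0,0,-8,-1],[0,0,0,0,0,-8,-1],[0,0,0,0,0,-8,-1]]]' && python3 -m inch '[[[0,0,0,0,0,-8,-1],[0,0,0,0,0,-8,-1],[0,0,0,0,0,-8,-1],[0,0,0,0,0,-8,-1],[0,0,0,0,0,-8,-1]]]' && python3 -m inch '[[[0,0,0,0,0,-8,-1],[0,0,0,0,0,-8,-1],[0,0,0,0,0,-8,-1],[0,0,0,0,0,-8,-1],[0,0,0,0,0,-8,-1]]]' && python3 -m inch '[[[0,0,0,0,0,-8,-1],[0,0,0,0,0,-8,-1],[0,0,0,0,0,-8,-1],[0,0,0,0,0,-4,-1]]]' && python3 -m inch '[[[0,0,0,0,-7.5,0,-1],[0,0,0,0,-7.5,0,-1],[0,0,0,0,-7.5,0,-1],[0,0,0,0,-7.5,0,-1],[0,0,0,0,0,0,-1]]]'
sed -i 's/def goal(g,phi,th,back=0.):/def goal(g,phi,th,back=0.,flip=0.):/; s/G=tool(phi,th)$/G=tool(phi,th)@np.diag([1-2*flip,1-2*flip,1])/; s/a\[5\] if len(a)>5 else 0)/*a[5:])/' goal.py
python3 goal.py .5 .17 .05 20 30 .1 1
```

```text
t: 9.55
tool_pos: [0.4938, 0.1679, 0.0328]
orientation: [2.993, 0.527, -0.523]
force: [0.2, 0.8, -0.5]
opening: 0.0812
t: 10.05
tool_pos: [0.5429, 0.1851, 0.169]
orientation: [3.072, 0.54, -0.166]
force: [0.2, -0.4, 0.6]
opening: 0.0932
t: 10.55
tool_pos: [0.5382, 0.1838, 0.1647]
orientation: [-2.82, -1.383, -0.006]
force: [-0.5, -0.1, -0.0]
opening: 0.0926
t: 11.05
tool_pos: [0.5383, 0.1839, 0.1644]
orientation: [2.177, 2.265, 0.005]
force: [0.5, 0.9, 0.3]
opening: 0.0935
t: 11.55
tool_pos: [0.5383, 0.1839, 0.1644]
orientation: [1.27, 2.872, 0.005]
force: [-0.3, 0.3, -1.8]
opening: 0.0932
t: 12.05
tool_pos: [0.5383, 0.1838, 0.1644]
orientation: [0.212, 3.132, 0.004]
force: [0.2, -1.2, -0.8]
opening: 0.0927
t: 12.45
tool_pos: [0.5383, 0.1838, 0.1644]
orientation: [-0.552, 3.09, 0.003]
force: [-0.2, 0.5, 0.1]
opening: 0.0931
t: 12.95
tool_pos: [0.5318, 0.1825, 0.157]
orientation: [-0.454, 2.588, 0.125]
force: [-2.2, -1.4, -1.9]
opening: 0.0927
t 12.95 q [ 0.18 -0.45  2.21  0.11  0.87 -1.78] pos [0.5318 0.1825 0.157 ] F [-2.2 -1.4 -1.9] op 0.0927
dW mm [-69.9 -26.4 -36.8] | shift cm now [ 8.31 -0.11 -0.51] after turn [ 8.31 -0.09 -0.55] | turn deg [ 0.1 -0.3 -0.1]
```

```bash
python3 -m inch '[[[4.1,-0.1,-0.5,0,-0.3,0,-1],[4.2,0,0,0,0,0,-1],[0,0,0,0,0,0,-1],[0,0,0,0,0,0,-1]]]' && python3 goal.py .5 .17 .05 20 30 .1 1
```

```text
t: 13.35
tool_pos: [0.4697, 0.1576, 0.1284]
orientation: [-0.452, 2.576, 0.125]
force: [0.4, 0.2, 0.8]
opening: 0.0929
t 13.35 q [ 0.14 -0.7   2.43  0.14  0.9  -1.84] pos [0.4697 0.1576 0.1284] F [0.4 0.2 0.8] op 0.0929
dW mm [-7.7 -1.5 -8.3] | shift cm now [1.09 0.12 0.32] after turn [1.09 0.12 0.33] | turn deg [ 0.   0.5 -0.1]
```

Run:
```python
from plant import robot
import cv2
c=robot.read_camera("wrist"); cv2.imwrite("pics/w2.png",c["image"])
```

```text
(no output)
```

View pics/w2.png

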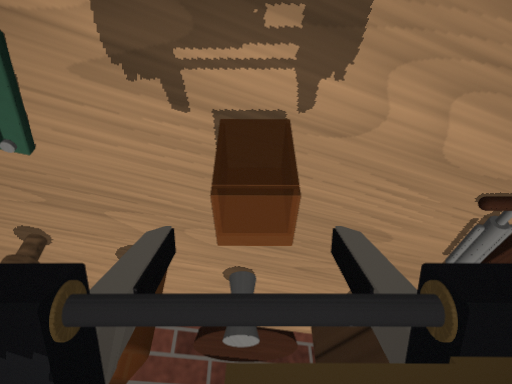

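Tumbler stands upright, centred at column 255 between the fingers (254). I'll correct the last centimetre, then descend and grip.

```bash
python3 -m inch '[[[0.55,0.06,0.2,0,0.2,0,-1],[0.54,0.06,0.13,0,0.2,0,-1],[0,0,2,0,0,0,-1],[0,0,2,0,0,0,-1]]]' && python3 -m inch '[[[0,0,2,0,0,0,-1],[0,0,2,0,0,0,-1],[0,0,2,0,0,0,-1],[0,0,0,0,0,0,-1],[0,0,0,0,0,0,-1]]]' && python3 goal.py .5 .17 .05 20 30 0 1
```

```text
t: 13.8
tool_pos: [0.4816, 0.1635, 0.085]
orientation: [-0.454, 2.58, 0.124]
force: [-0.4, 0.2, -0.2]
opening: 0.093
t: 14.3
tool_pos: [0.5079, 0.1735, 0.0316]
orientation: [-0.454, 2.585, 0.124]
force: [0.6, 0.2, 0.2]
opening: 0.0929
t 14.3 q [ 0.17 -0.33  2.38  0.16  0.58 -1.86] pos [0.5079 0.1735 0.0316] F [0.6 0.2 0.2] op 0.0929
dW mm [ 1.  -0.2  1.9] | shift cm now [-0.17 -0.06 -0.12] after turn [-0.17 -0.06 -0.12] | turn deg [ 0.1 -0.  -0.1]
```

```bash
python3 -m inch '[[[0,-0.03,0,0,0,0,0.2],[0,0,0,0,0,0,0.5],[0,0,0,0,0,0,1],[0,0,0,0,0,0,1],[0,0,0,0,0,0,1]]]' 45 && python3 -m inch '[[[0,0,0,0,0,0,1],[-1.5,0,-2.6,0,0,0,1],[-1.5,0,-2.6,0,0,0,1],[-1.5,0,-2.6,0,0,0,1],[-1.5,0,-2.6,0,0,0,1]]]' && python3 -m inch '[[[0,0,0,0,7.5,0,1],[0,0,0,0,7.5,0,1],[0,0,0,0,7.5,0,1],[0,0,0,0,7.5,0,1]]]' && python3 -m inch '[[[0,0,0,0,7.5,0,1],[0,0,0,0,7.5,0,1],[0,0,0,0,7.5,0,1],[0,0,0,0,7.5,0,1]]]' && python3 -m inch '[[[0,0,0,0,7.5,0,1],[0,0,0,0,7.5,0,1],[0,0,0,0,7.5,0,1],[0,0,0,0,7.5,0,1],[0,0,0,0,0,0,1]]]' && python3 goal.py .5 .17 .061 20 -60 0 1
```

```text
t: 14.8
tool_pos: [0.5088, 0.1732, 0.0328]
orientation: [-0.454, 2.581, 0.124]
force: [-4.3, -0.1, 5.9]
opening: 0.0618
t: 15.3
tool_pos: [0.5073, 0.1727, 0.1522]
orientation: [-0.454, 2.584, 0.124]
force: [-0.0, 0.7, -2.6]
opening: 0.0617
t: 15.7
tool_pos: [0.5085, 0.1729, 0.1529]
orientation: [0.543, -3.092, -0.001]
force: [0.0, 0.0, -2.1]
opening: 0.062
t: 16.1
tool_pos: [0.5088, 0.1731, 0.1522]
orientation: [0.454, -2.581, 0.121]
force: [0.6, 0.2, -3.0]
opening: 0.0617
t: 16.6
tool_pos: [0.5046, 0.1718, 0.1396]
orientation: [0.362, -2.047, 0.21]
force: [-1.1, -0.7, -8.0]
opening: 0.0615
t 16.6 q [ 0.28  1.11  0.65 -0.1   2.45 -1.68] pos [0.5046 0.1718 0.1396] F [-1.1 -0.7 -8. ] op 0.0615
dW mm [-20.   -7.4 -88.1] | shift cm now [-6.7  -0.04  6.11] after turn [-6.56 -0.01  6.26] | turn deg [ 0.1 -1.3  0.1]
```

```bash
python3 -m inch '[[[-2.2,0,2.08,0,0,0,1],[-2.2,0,2.08,0,0,0,1],[-2.2,0,2.08,0,0,0,1],[0,0,0,0,0,0,1],[0,0,0,0,0,0,1]]]' && python3 goal.py .5 .17 .032 20 -60 0 1
```

```text
t: 17.1
tool_pos: [0.4891, 0.166, 0.0655]
orientation: [0.365, -2.073, 0.208]
force: [0.9, 0.6, -2.2]
opening: 0.062
t 17.1 q [ 0.27  1.12  0.76 -0.09  2.31 -1.67] pos [0.4891 0.166  0.0655] F [ 0.9  0.6 -2.2] op 0.062
dW mm [ -4.5  -1.6 -43. ] | shift cm now [-3.47 -0.    2.58] after turn [-3.48  0.    2.57] | turn deg [0.1 0.2 0. ]
```

```bash
python3 -m inch '[[[-1.3,0,0.96,0,0.2,0,1],[-1.0,0,0.8,0,0,0,1],[-0.8,0,0.6,0,0,0,1],[0,0,0,0,0,0,1],[0,0,0,0,0,0,1]]]' && python3 goal.py .5 .17 .032 20 -60 0 1
```

```text
t: 17.6
tool_pos: [0.4837, 0.1641, 0.0247]
orientation: [0.364, -2.066, 0.209]
force: [0.1, 0.1, -3.8]
opening: 0.0621
t 17.6 q [ 0.27  1.17  0.76 -0.08  2.26 -1.66] pos [0.4837 0.1641 0.0247] F [ 0.1  0.1 -3.8] op 0.0621
dW mm [ 0.9  0.2 -2.2] | shift cm now [-0.24 -0.01  0.03] after turn [-0.24 -0.01  0.03] | turn deg [ 0.1 -0.2  0. ]
```

```bash
python3 -m inch '[[[-0.13,0,0.07,0,0,0,1],[0,0,0,0,0,0,1]]]' && python3 -m inch '[[[-0.09,0,0.05,0,0,0,1],[0,0,0,0,0,0,1]]]' && python3 -m inch '[[[-0.09,0,0.05,0,0,0,1],[0,0,0,0,0,0,1]]]'
```

```text
t: 17.8
tool_pos: [0.4843, 0.1643, 0.024]
orientation: [0.364, -2.068, 0.209]
force: [-0.2, -0.1, -2.3]
opening: 0.0617
t: 18.0
tool_pos: [0.4841, 0.1643, 0.0227]
orientation: [0.364, -2.068, 0.209]
force: [-0.1, -0.8, -3.0]
opening: 0.0615
t: 18.2
tool_pos: [0.484, 0.1643, 0.0215]
orientation: [0.364, -2.067, 0.209]
force: [0.7, 0.6, -2.4]
opening: 0.0616
```

```bash
python3 -m inch '[[[-0.05,0,0.03,0,0,0,1],[0,0,0,0,0,0,1]]]' && python3 -m inch '[[[-0.05,0,0.03,0,0,0,1],[0,0,0,0,0,0,1]]]' && python3 -m inch '[[[-0.05,0,0.03,0,0,0,1],[0,0,0,0,0,0,1]]]'
```

```text
t: 18.4
tool_pos: [0.4841, 0.1642, 0.0212]
orientation: [0.364, -2.067, 0.209]
force: [0.2, -0.5, -2.1]
opening: 0.0617
t: 18.6
tool_pos: [0.4841, 0.1643, 0.0211]
orientation: [0.364, -2.067, 0.209]
force: [-1.1, -0.9, 3.2]
opening: 0.0616
t: 18.8
tool_pos: [0.4841, 0.1643, 0.0211]
orientation: [0.364, -2.067, 0.209]
force: [-1.7, -1.4, 6.8]
opening: 0.0619
```

```bash
python3 -m inch '[[[0,0,0,0,0,0,0.3],[0,0,0,0,0,0,0],[0,0,0,0,0,0,-1],[0,0,0,0,0,0,-1],[0,0,0,0,0,0,-1]]]' && python3 -m inch '[[[0,0,-3,0,0,0,-1],[0,0,-4,0,0,0,-1],[0,0,-3,0,0,0,-1],[2,0,-2,0,0,0,-1],[3,0,0,0,0,0,-1]]]' && python3 -m inch '[[[1.5,0,0,0,-7,0,-1],[0,0,0,0,-8,0,-1],[0,0,0,0,-8,0,-1],[0,0,0,0,-8,0,-1],[0,0,0,0,-8,0,-1]]]' && python3 -m inch '[[[0,0,0,0,-7,0,-1],[0,0,0,0,-7,0,-1],[0,0,0,0,-7,0,-1],[0,0,0,0,0,0,-1]]]'
python3 - <<'E'
from kin import *
from goal import goal
goal([.4836,.1641,.12],20,0,0,1)
for g in ([.4836,.1641,.031],[.4836,.1641,.13]):
    for th in (0,20,25,30):
        q,c,W=ik(g,20,th,1); print(g,th,"%.1e"%c,q.round(2))
for th in (-60,-65,-70):
    for z in (.073,.12):q,c,W=ik([.523,-.11,z],3.3,th,1); print(th,"%.1e"%c,q.round(2))
E
```

```text
t: 19.3
tool_pos: [0.4839, 0.1642, 0.0196]
orientation: [0.364, -2.067, 0.209]
force: [-0.6, -0.6, 0.8]
opening: 0.0811
t: 19.8
tool_pos: [0.5484, 0.1869, 0.1033]
orientation: [0.365, -2.063, 0.21]
force: [1.7, -0.2, -1.2]
opening: 0.093
t: 20.3
tool_pos: [0.544, 0.1849, 0.1235]
orientation: [0.479, -2.711, 0.094]
force: [0.4, -1.1, 1.0]
opening: 0.0926
t: 20.7
tool_pos: [0.5389, 0.1836, 0.1211]
orientation: [0.54, -3.058, 0.008]
force: [-1.3, -0.1, -0.3]
opening: 0.0929
t 20.7 q [ 0.24  0.15  1.65 -0.    1.38 -1.68] pos [0.5389 0.1836 0.1211] F [-1.3 -0.1 -0.3] op 0.0929
dW mm [-55.3 -19.5 -20.1] | shift cm now [5.79 0.06 2.22] after turn [5.86 0.06 2.01] | turn deg [ 0.1 -2.1  0. ]
[0.4836, 0.1641, 0.031] 0 6.5e-27 [ 0.23  0.1   1.92 -0.    1.12 -1.69]
[0.4836, 0.1641, 0.031] 20 2.1e-30 [ 0.19 -0.21  2.26  0.08  0.74 -1.78]
[0.4836, 0.1641, 0.031] 25 3.0e-30 [ 0.18 -0.28  2.35  0.12  0.65 -1.83]
[0.4836, 0.1641, 0.031] 30 4.6e-29 [ 0.16 -0.35  2.43  0.18  0.55 -1.89]
[0.4836, 0.1641, 0.13] 0 6.1e-30 [ 0.23 -0.03  1.86  0.    1.32 -1.69]
[0.4836, 0.1641, 0.13] 20 1.2e-29 [ 0.19 -0.38  2.2   0.07  0.98 -1.76]
[0.4836, 0.1641, 0.13] 25 3.0e-29 [ 0.18 -0.47  2.28  0.09  0.9  -1.79]
[0.4836, 0.1641, 0.13] 30 4.1e-28 [ 0.16 -0.56  2.37  0.13  0.82 -1.82]
-60 2.7e-29 [-0.17  1.11  0.78 -0.26  2.27 -1.86]
-60 1.1e-27 [-0.17  1.04  0.79 -0.27  2.32 -1.87]
-65 1.7e-30 [-0.17  1.19  0.69 -0.29  2.36 -1.88]
-65 1.1e-29 [-0.17  1.13  0.71 -0.31  2.4  -1.9 ]
-70 7.1e-31 [-0.16  1.28  0.59 -0.33  2.45 -1.91]
-70 7.5e-30 [-0.16  1.21  0.63 -0.35  2.49 -1.93]
```

```bash
python3 -m inch '[[[1.5,0,0,0,-8,0,-1],[1.5,0,0,0,-8,0,-1],[1.5,0,0,0,-8,0,-1],[1.3,0,0,0,-8,0,-1],[0,0,0,0,0,0,-1]]]' && python3 -m inch '[[[0,0,0,0,0,0,-1]]]' >/dev/null && python3 goal.py .4836 .1641 .12 20 30 0 1
python3 - <<'E'
from plant import robot
import cv2
c=robot.read_camera("wrist"); cv2.imwrite("pics/w3.png",c["image"])
E
```

```text
t: 21.2
tool_pos: [0.4839, 0.1652, 0.105]
orientation: [-0.466, 2.64, 0.118]
force: [-1.4, -0.3, -1.8]
opening: 0.0931
t 21.3 q [ 0.16 -0.51  2.32  0.12  0.87 -1.81] pos [0.4934 0.1667 0.1152] F [0.8 0.5 1.3] op 0.0932
dW mm [ -0.8   0.6 -11.6] | shift cm now [0.59 0.08 1.01] after turn [0.63 0.09 0.98] | turn deg [ 0.2 -2.7 -0. ]
```

View pics/w3.png

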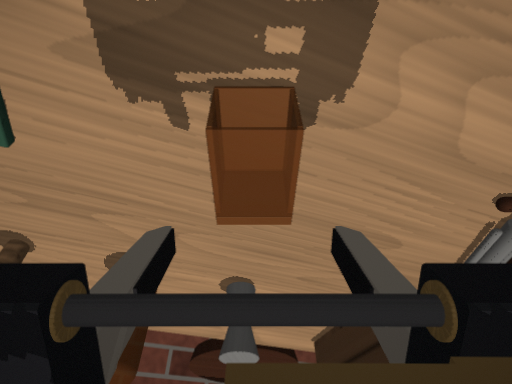

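Tumbler lies flat and centred, mouth towards the robot (top edge at rows 85–128) and base outward. I'll regrip it nearer the mouth.

```bash
python3 -m inch '[[[1.0,0.09,2.0,0,-2.7,0,-1],[1.3,0,2.2,0,0,0,-1],[1.3,0,2.2,0,0,0,-1],[1.0,0,1.8,0,0,0,-1],[0,0,0,0,0,0,-1]]]' && python3 -m inch '[[[0,0,0,0,0,0,-1]]]' >/dev/null && python3 goal.py .4836 .1641 .031 20 30 0 1
```

```text
t: 21.85
tool_pos: [0.4952, 0.1686, 0.02]
orientation: [-0.457, 2.585, 0.127]
force: [-0.9, -0.9, 0.1]
opening: 0.0932
t 21.95 q [ 0.16 -0.36  2.42  0.18  0.57 -1.89] pos [0.4966 0.1688 0.0229] F [ 1.2 -0.6  0.5] op 0.0927
dW mm [-4.  -1.5 -8.3] | shift cm now [ 0.79 -0.    0.5 ] after turn [ 0.79 -0.    0.51] | turn deg [0.2 0.2 0. ]
```

```bash
python3 -m inch '[[[0.4,0,0.25,0,0,0,-1],[0.39,0,0.25,0,0,0,-1],[0,0,0,0,0,0,-1],[0,0,0,0,0,0,-1]]]' && python3 goal.py .4836 .1641 .031 20 30 0 1 && python3 -m inch '[[[0,0,0,0,0,0,0.2],[0,0,0,0,0,0,0.5],[0,0,0,0,0,0,1],[0,0,0,0,0,0,1],[0,0,0,0,0,0,1]]]' 50 && python3 -m inch '[[[0,0,0,0,0,0,1]]]'
```

```text
t: 22.35
tool_pos: [0.4901, 0.1667, 0.0132]
orientation: [-0.456, 2.579, 0.126]
force: [0.6, 0.0, 0.3]
opening: 0.093
t 22.35 q [ 0.16 -0.36  2.44  0.19  0.55 -1.9 ] pos [0.4901 0.1667 0.0132] F [0.6 0.  0.3] op 0.093
dW mm [2.4 0.6 1.3] | shift cm now [-0.28 -0.02  0.01] after turn [-0.28 -0.02  0.01] | turn deg [ 0.1  0.3 -0. ]
t: 22.85
tool_pos: [0.49, 0.1667, 0.0129]
orientation: [-0.456, 2.579, 0.126]
force: [-2.0, -0.2, 1.8]
opening: 0.0619
t: 22.95
tool_pos: [0.49, 0.1667, 0.0129]
orientation: [-0.456, 2.579, 0.126]
force: [-2.6, -0.4, 2.9]
opening: 0.0617
```

```bash
python3 -m inch '[[[-1.5,0,-2.6,0,0,0,1],[-1.5,0,-2.6,0,0,0,1],[-1.5,0,-2.6,0,0,0,1],[-1.5,0,-2.6,0,0,0,1]]]' && python3 -m inch '[[[0,0,0,0,7.5,0,1],[0,0,0,0,7.5,0,1],[0,0,0,0,7.5,0,1],[0,0,0,0,7.5,0,1]]]' && python3 -m inch '[[[0,0,0,0,0,5.6,1],[0,0,0,0,0,5.6,1],[0,0,0,0,0,5.5,1],[0,0,0,0,0,0,1],[0,0,0,0,0,0,1]]]' && python3 goal.py .523 -.109 .16 3.3 0 0 1
```

```text
t: 23.35
tool_pos: [0.4884, 0.1661, 0.1328]
orientation: [-0.456, 2.582, 0.126]
force: [0.2, 0.9, -2.5]
opening: 0.0616
t: 23.75
tool_pos: [0.4897, 0.1663, 0.1334]
orientation: [0.547, -3.093, -0.003]
force: [0.8, -0.5, -2.0]
opening: 0.0618
t: 24.25
tool_pos: [0.4891, 0.1662, 0.1323]
orientation: [-0.097, 3.138, 0.005]
force: [0.0, -0.3, -3.1]
opening: 0.0615
t 24.25 q [ 0.23 -0.04  1.82  0.    1.35 -1.41] pos [0.4891 0.1662 0.1323] F [ 0.  -0.3 -3.1] op 0.0615
dW mm [  33.9 -275.2    8.7] | shift cm now [ -1.69 -27.67  -0.96] after turn [ -1.8  -27.67  -0.87] | turn deg [0.2 0.1 0.2]
```

```bash
python3 -m inch '[[[-0.25,-3.95,-0.4,0,0,0,1],[-0.25,-3.95,-0.4,0,0,0,1],[-0.25,-3.95,-0.4,0,0,0,1],[-0.25,-3.95,-0.4,0,0,0,1]]]' && python3 -m inch '[[[-0.25,-3.95,-0.4,0,0,0,1],[-0.25,-3.95,-0.3,0,0,0,1],[-0.25,-3.95,-0.3,0,0,0,1]]]' && python3 -m inch '[[[0,0,0,0,7.5,0,1],[0,0,0,0,7.5,0,1],[0,0,0,0,7.5,0,1],[0,0,0,0,7.5,0,1]]]' && python3 -m inch '[[[0,0,0,0,7.5,0,1],[0,0,0,0,7.5,0,1],[0,0,0,0,7.5,0,1],[0,0,0,0,7.5,0,1],[0,0,0,0,0,0,1]]]' && python3 -m inch '[[[0,0,0,0,0,0,1]]]' >/dev/null && python3 goal.py .523 -.109 .14 3.3 -60 0 1
python3 - <<'E'
from plant import robot
import cv2,pickle,numpy as np
d={n:robot.read_camera(n) for n in("top","side")}; d["s"]=robot.read_state(); pickle.dump(d,open("cam2.pkl","wb"))
a=cv2.resize(d["top"]["image"][160:270,280:430],(800,587),interpolation=cv2.INTER_CUBIC) #5.333
cv2.imwrite("pics/t4.png",a)
E
```

```text
t: 24.65
tool_pos: [0.5086, 0.0077, 0.1486]
orientation: [-0.097, 3.136, 0.005]
force: [0.5, 0.4, -3.3]
opening: 0.0619
t: 24.95
tool_pos: [0.523, -0.1105, 0.1583]
orientation: [-0.096, 3.136, 0.005]
force: [1.1, 0.1, -2.7]
opening: 0.0618
t: 25.35
tool_pos: [0.524, -0.1092, 0.159]
orientation: [0.081, -2.618, 0.016]
force: [0.8, 0.5, -2.9]
opening: 0.0616
t: 25.85
tool_pos: [0.52, -0.1079, 0.1469]
orientation: [0.07, -2.076, 0.027]
force: [-0.8, 0.9, -6.9]
opening: 0.0618
t 25.95 q [-0.17  1.04  0.71 -0.29  2.4  -1.91] pos [ 0.5227 -0.1087  0.1548] F [-0.4  0.3 -1.8] op 0.062
dW mm [-16.2  -1.2 -24.3] | shift cm now [-1.29 -0.04  2.62] after turn [-1.3  -0.03  2.62] | turn deg [0.  0.1 0.4]
```

View pics/t4.png

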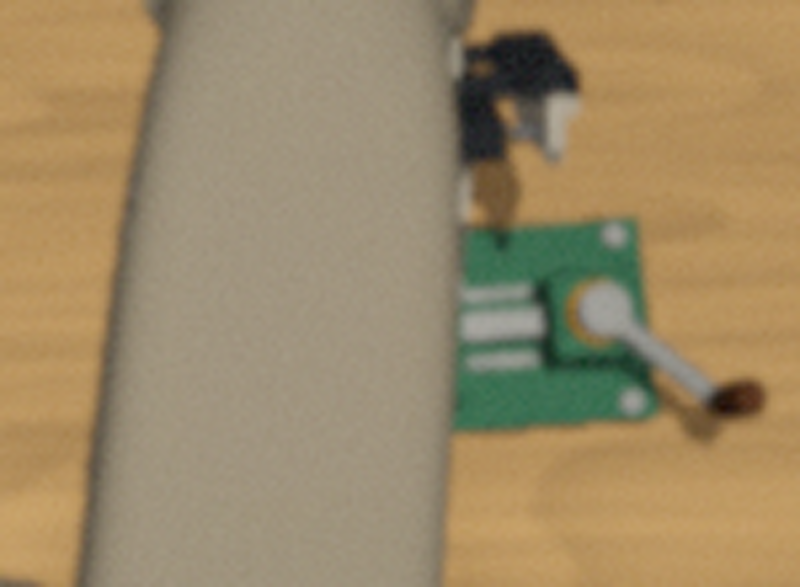

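The forearm hides the jaws from above; only the crank side is visible, with the hub at (603,310) and the handle at (740,398). I'll lower to just above the jaws and look from the side.

```bash
python3 -m inch '[[[-1.3,-0.03,1.3,0,0,0.3,1],[-1.3,0,2.1,0,0,0,1],[0,0,0,0,0,0,1],[0,0,0,0,0,0,1]]]' && python3 goal.py .523 -.109 .125 3.3 -60 0 1
python3 - <<'E'
from plant import robot
import cv2,pickle,numpy as np
d={n:robot.read_camera(n) for n in("side",)}; pickle.dump(d,open("cam3.pkl","wb"))
cv2.imwrite("pics/s5.png",cv2.resize(d["side"]["image"][210:360,180:350],(680,600),interpolation=cv2.INTER_CUBIC))
E
```

```text
t: 26.45
tool_pos: [0.5079, -0.1103, 0.1222]
orientation: [0.058, -2.103, 0.036]
force: [-0.4, -0.5, -3.3]
opening: 0.0618
t 26.45 q [-0.17  1.02  0.8  -0.27  2.33 -1.87] pos [ 0.5079 -0.1103  0.1222] F [-0.4 -0.5 -3.3] op 0.0618
dW mm [-1.3  0.4 -6.7] | shift cm now [-0.51  0.05  0.45] after turn [-0.52  0.04  0.45] | turn deg [ 0.   0.5 -0.1]
```

View pics/s5.png

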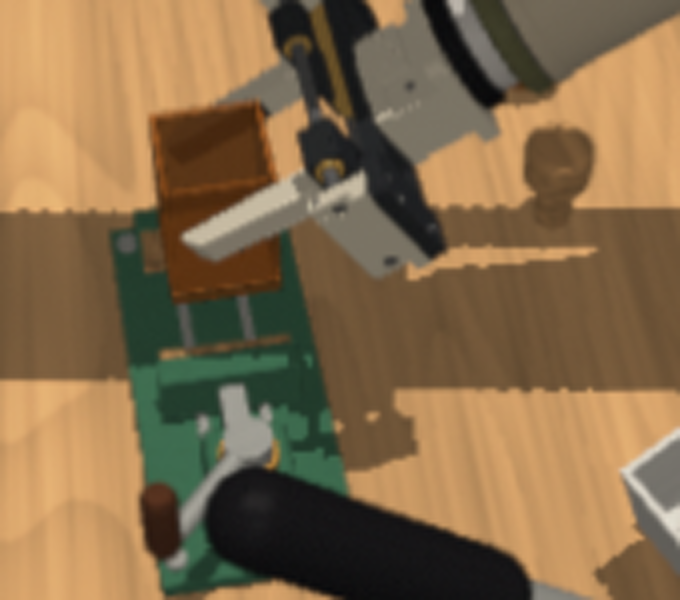

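Run:
```python
from fit import *
o=[("side",C(447,294),(-.04,.045,.047)),("side",C(545,285),(.04,.045,.047)),("side",C(449,328),(-.04,.045,.012)),("side",C(545,318),(.04,.045,.012)),
("top",T(342,60),(.055,.085,.012)),("top",T(673,36),(.055,-.17,.012)),("top",T(689,175),(-.055,-.17,.012)),("top",T(353,198),(-.055,.085,.012)),("top",T(652,98),(0,-.13,.09)),
("side",C(424,296),(-.055,.085,.012)),("side",C(556,280),(.055,.085,.012)),("side",C(467,578),(-.055,-.17,.012))]
p=fit(o,[.52,-.11,.05]); fit([x for x in o if x[0]=="side"],p); fit([x for x in o if x[0]=="top"],p)
c5=lambda X:(proj("side",X)+.5-[180,210])*4
h=.031
for gy in(-.1095,):
  b=pose([.5243,gy,np.radians(3.3)],[(-h,-h,.1317-.0626),(h,-h,.1317-.0626),(-h,-h,.1317+.0294),(-h,h,.1317+.0294),(h,h,.1317+.0294)])
  print(c5(b).round())
for yj in (-.0405,): print(c5(pose([.523,-.11,np.radians(3.3)],[(-.04,yj,.047),(.04,yj,.047)])).round())
```

```text
pose [ 0.5225 -0.1128] yaw 3.58
[[-0.9, 2.0], [0.9, 0.1], [-0.5, 0.4], [1.1, -1.1], [-0.7, -0.4], [0.7, -1.2], [1.0, 0.4], [-0.0, 1.4], [1.1, -0.1], [-0.5, -0.8], [0.7, -1.8], [-0.4, -1.7]]
pose [ 0.5224 -0.1145] yaw 3.78
[[-1.0, 2.6], [0.8, 0.6], [-0.6, 1.0], [1.1, -0.6], [-0.6, -0.2], [0.7, -1.4], [-0.1, -1.0]]
pose [ 0.5232 -0.1114] yaw 3.17
[[-1.1, -0.8], [0.4, -1.0], [0.4, 0.6], [-0.7, 0.9], [0.6, 0.0]]
[[170. 307.]
 [279. 292.]
 [160. 198.]
 [146. 115.]
 [258. 100.]]
[[156. 348.]
 [296. 328.]]
```

```bash
python3 -m inch '[[[-0.9,0,0.45,0,0.2,0,1],[-0.9,0,0.55,0,0,0,1],[-0.9,0,0.55,0,0,0,1],[-0.9,0,0.55,0,0,0,1],[-0.9,0,0.55,0,0,0,1]]]' && python3 -m inch '[[[0,0,0,0,0,0,1],[0,0,0,0,0,0,1]]]' && python3 goal.py .523 -.110 .0746 3.3 -60 0 1
```

```text
t: 27.0
tool_pos: [0.506, -0.1101, 0.0648]
orientation: [0.058, -2.092, 0.035]
force: [3.6, -14.3, 34.0]
opening: 0.0616
t: 27.2
tool_pos: [0.5063, -0.11, 0.0654]
orientation: [0.058, -2.093, 0.035]
force: [0.7, 0.0, -2.8]
opening: 0.0618
t 27.2 q [-0.17  1.1   0.78 -0.26  2.27 -1.85] pos [ 0.5063 -0.11    0.0654] F [ 0.7  0.  -2.8] op 0.0618
dW mm [ 0.3 -0.9 -0.3] | shift cm now [-0.04 -0.09 -0.01] after turn [-0.04 -0.09 -0.01] | turn deg [ 0.  -0.1 -0.1]
```

```bash
python3 -m inch '[[[-0.05,0,0.03,0,0,0,1],[0,0,0,0,0,0,1]]]' && python3 -m inch '[[[-0.05,0,0.03,0,0,0,1],[0,0,0,0,0,0,1]]]' && python3 -m inch '[[[-0.05,0,0.03,0,0,0,1],[0,0,0,0,0,0,1]]]'
```

```text
t: 27.4
tool_pos: [0.5066, -0.1101, 0.0655]
orientation: [0.058, -2.094, 0.035]
force: [0.3, -0.5, -3.5]
opening: 0.0619
t: 27.6
tool_pos: [0.5065, -0.1101, 0.065]
orientation: [0.058, -2.094, 0.035]
force: [0.0, -0.3, -2.1]
opening: 0.0618
t: 27.8
tool_pos: [0.5065, -0.1101, 0.0644]
orientation: [0.058, -2.094, 0.035]
force: [0.2, -0.5, -3.1]
opening: 0.0614
```

```bash
python3 -m inch '[[[-0.05,0,0.03,0,0,0,1],[0,0,0,0,0,0,1]]]' && python3 -m inch '[[[-0.05,0,0.03,0,0,0,1],[0,0,0,0,0,0,1]]]' && python3 -m inch '[[[-0.05,0,0.03,0,0,0,1],[0,0,0,0,0,0,1]]]'
```

```text
t: 28.0
tool_pos: [0.5065, -0.1101, 0.0642]
orientation: [0.058, -2.094, 0.035]
force: [-0.1, -0.2, -0.0]
opening: 0.0619
t: 28.2
tool_pos: [0.5066, -0.1101, 0.0641]
orientation: [0.058, -2.093, 0.035]
force: [0.2, -0.8, 5.3]
opening: 0.0619
t: 28.4
tool_pos: [0.5066, -0.1101, 0.0641]
orientation: [0.058, -2.093, 0.035]
force: [-0.4, 0.4, 7.8]
opening: 0.0621
```

```bash
python3 -m inch '[[[0.08,0,-0.04,0,0,0,0.9],[0,0,0,0,0,0,0.3],[0,0,0,0,0,0,0],[0,0,0,0,0,0,-1],[0,0,0,0,0,0,-1]]]' && python3 -m inch '[[[0,0,-2,0,0,0,-1],[0,0,-4,0,0,0,-1],[0,0,-4,0,0,0,-1],[2,0,-3,0,0,0,-1],[4,0,0,0,0,0,-1]]]' && python3 -m inch '[[[4,0,0,0,0,0,-1],[4,0,0,0,-7.5,0,-1],[0,0,0,0,-7.5,0,-1],[0,0,0,0,-7.5,0,-1],[0,0,0,0,-7.5,0,-1]]]' && python3 -m inch '[[[0,0,0,0,-7.5,0,-1],[0,0,0,0,-7.5,0,-1],[0,0,0,0,-7.5,0,-1],[0,0,0,0,-7.5,0,-1],[0,0,0,0,0,0,-1]]]'
python3 - <<'E'
from plant import robot
import cv2,pickle,numpy as np
d={n:robot.read_camera(n) for n in("side","top")}; pickle.dump(d,open("cam4.pkl","wb"))
a=cv2.resize(d["side"]["image"][230:360,190:290],(400,520),interpolation=cv2.INTER_CUBIC)
b=cv2.resize(d["top"]["image"][190:256,300:430],(520,264),interpolation=cv2.INTER_CUBIC)
o=np.zeros((600,800,3),np.uint8); o[:520,:400]=a; b=cv2.resize(b,(400,203)); o[:203,400:]=b
cv2.imwrite("pics/s6.png",o); s=robot.read_state(); print(s["tool_pos"],s["q"],s["t"])
E
```

```text
t: 28.9
tool_pos: [0.5063, -0.1101, 0.063]
orientation: [0.058, -2.094, 0.035]
force: [-0.0, -0.4, 0.4]
opening: 0.0734
t: 29.4
tool_pos: [0.582, -0.1092, 0.1393]
orientation: [0.063, -2.092, 0.039]
force: [2.1, -0.3, -2.7]
opening: 0.0927
t: 29.9
tool_pos: [0.5456, -0.1115, 0.2161]
orientation: [0.078, -2.581, 0.026]
force: [0.0, -0.3, 1.0]
opening: 0.0932
t: 30.4
tool_pos: [0.5416, -0.1113, 0.2152]
orientation: [0.093, -3.098, 0.005]
force: [-0.1, -0.1, -0.3]
opening: 0.0929
[ 0.54442    -0.11187846  0.21636802] [-0.28296783  0.05566595  1.57240899 -0.01755084  1.55459046 -1.91362829] 30.5
```

View pics/s6.png

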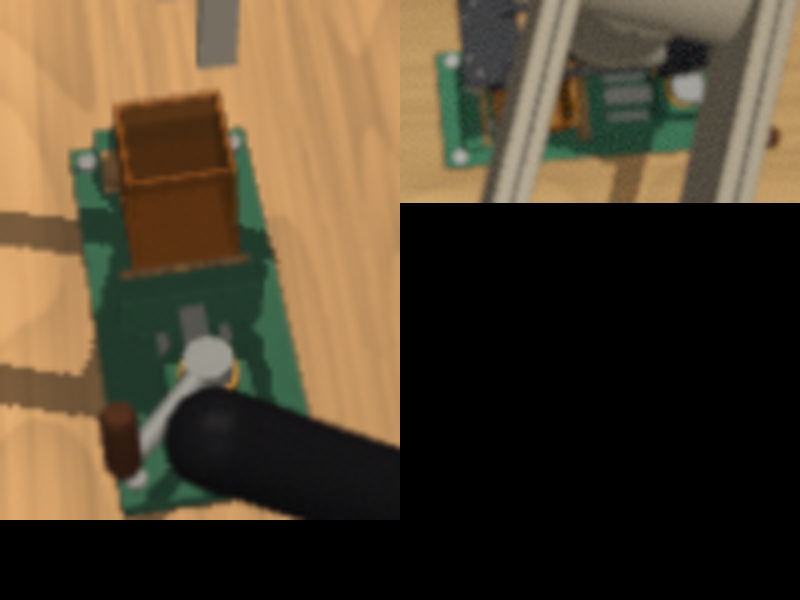

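The tumbler stands mouth-up and upright on the bed between the jaws, with its front rim at (125–235,185). Next is the crank.

```bash
python3 -m inch '[[[0,0,0,0,0,8.33,-1],[0,0,0,0,0,8.33,-1],[0,0,0,0,0,8.33,-1],[0,0,0,0,0,8.33,-1]]]' >/dev/null && python3 -m inch '[[[0,0,0,0,0,8.33,-1],[0,0,0,0,0,8.33,-1],[0,0,0,0,0,8.33,-1],[0,0,0,0,0,8.33,-1]]]' >/dev/null && python3 -m inch '[[[0,0,0,0,0,8.33,-1],[0,0,0,0,0,8.33,-1],[0,0,0,0,0,8.33,-1],[0,0,0,0,0,8.33,-1]]]' >/dev/null && python3 -m inch '[[[0,0,0,0,0,8.33,-1],[0,0,0,0,0,8.33,-1],[0,0,0,0,0,8.33,-1],[0,0,0,0,0,8.33,-1],[0,0,0,0,0,0,-1]]]' && python3 goal.py .481 -.3007 .107 50 0 .07
```

```text
t: 32.2
tool_pos: [0.5465, -0.1118, 0.2154]
orientation: [-2.832, -1.324, 0.068]
force: [-0.6, -0.5, 0.6]
opening: 0.0925
t 32.2 q [-0.28  0.06  1.57 -0.02  1.55  0.41] pos [ 0.5465 -0.1118  0.2154] F [-0.6 -0.5  0.6] op 0.0925
dW mm [ -65.5 -188.9  -57.4] | shift cm now [-18.5    7.27   6.13] after turn [-18.68   7.12   5.74] | turn deg [-1.8  1.9  0.1]
```

```bash
python3 -m inch '[[[-3.1,1.2,0,-1.8,1.9,0.1,-1],[-3.1,1.2,0,0,0,0,-1],[-3.1,1.2,0,0,0,0,-1],[-3.1,1.2,0,0,0,0,-1],[-3.1,1.2,0,0,0,0,-1]]]' && python3 -m inch '[[[-3.1,1.2,0,0,0,0,-1],[0,0,2,0,0,0,-1],[0,0,2,0,0,0,-1],[0,0,0,0,0,0,-1],[0,0,0,0,0,0,-1]]]' && python3 goal.py .481 -.3007 .107 50 0 .07
python3 - <<'E'
from plant import robot
import cv2
c=robot.read_camera("wrist"); cv2.imwrite("pics/w7.png",c["image"])
E
```

```text
t: 32.7
tool_pos: [0.4922, -0.2707, 0.2163]
orientation: [-2.842, -1.339, -0.002]
force: [-0.4, -0.5, 0.0]
opening: 0.0925
t: 33.2
tool_pos: [0.4816, -0.3006, 0.176]
orientation: [-2.843, -1.335, -0.002]
force: [-0.4, 0.3, 0.8]
opening: 0.0931
t 33.2 q [-0.65  0.07  1.63  0.    1.44  0.04] pos [ 0.4816 -0.3006  0.176 ] F [-0.4  0.3  0.8] op 0.0931
dW mm [ -0.6  -0.1 -18. ] | shift cm now [-0.05 -0.04  1.8 ] after turn [-0.05 -0.04  1.8 ] | turn deg [-0.  -0.1  0.3]
```

View pics/w7.png

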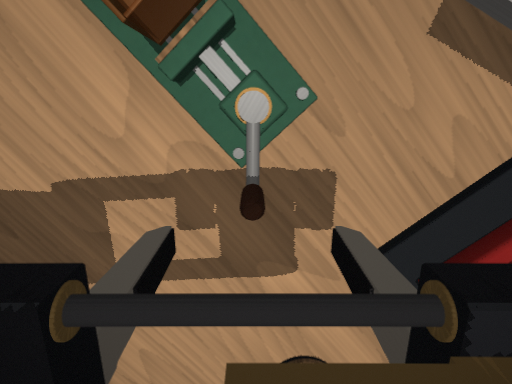

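The handle (252,203) and hub (253,105) line up with the tool's x axis. I'll compute their world positions.

Run:
```python
from plant import robot
import cv2,numpy as np
from scipy.spatial.transform import Rotation as Ro
s=robot.read_state(); c=robot.read_camera("wrist"); M=np.array(c["tool_from_camera"])
R=Ro.from_rotvec(s["orientation"]).as_matrix()
for n,u,v,z in (("handle top",252,207,.125),("handle foot",253,188,.081),("hub",253,105,.09),("hub",253,105,.08)):
    q=cv2.undistortPoints(np.array([[[u,v]]],float),np.array(c["K"]),np.array(c["distortion"]))[0,0]
    o=R@M[:3,3]+s["tool_pos"]; d=R@M[:3,:3]@np.r_[q,1]
    print(n,(o+d*(z-o[2])/d[2]).round(4))
```

```text
handle top [ 0.4824 -0.2995  0.125 ]
handle foot [ 0.4847 -0.298   0.081 ]
hub [ 0.5304 -0.2432  0.09  ]
hub [ 0.5303 -0.2433  0.08  ]
```

```bash
python3 -m inch '[[[0.15,0,2.2,0,0,0,-0.2],[0,0,2.2,0,0,0,-0.2],[0,0,2.2,0,0,0,-0.2],[0,0,2.0,0,0,0,-0.2],[0,0,0,0,0,0,-0.2]]]' 15 && python3 -m inch '[[[0,0,0,0,0,0,0.2],[0,0,0,0,0,0,0.4],[0,0,0,0,0,0,0.6],[0,0,0,0,0,0,1],[0,0,0,0,0,0,1]]]' 15 && python3 -m inch '[[[0,0,0,0,0,0,1],[0,0,0,0,0,0,1]]]' && python3 goal.py .483 -.299 .107 50 0
```

```text
t: 33.8
tool_pos: [0.4815, -0.2982, 0.0883]
orientation: [-2.842, -1.332, -0.001]
force: [-0.1, -0.0, 1.1]
opening: 0.058
t: 34.3
tool_pos: [0.4827, -0.2996, 0.0909]
orientation: [2.844, 1.33, 0.005]
force: [-2.2, 1.1, 1.8]
opening: 0.0205
t: 34.5
tool_pos: [0.4827, -0.2996, 0.0908]
orientation: [2.844, 1.33, 0.004]
force: [-1.2, -0.4, 5.0]
opening: 0.0196
t 34.5 q [-0.65  0.14  1.72  0.    1.28  0.05] pos [ 0.4827 -0.2996  0.0908] F [-1.2 -0.4  5. ] op 0.0196
dW mm [ 0.3  0.6 -2.8] | shift cm now [ 0.07 -0.01  0.28] after turn [ 0.07 -0.01  0.28] | turn deg [ 0.1 -0.1  0.1]
```

```bash
python3 -m inch '[[[0.029,0.654,0,0,0,-5,1],[0.029,0.654,0,0,0,-5,1],[0.029,0.654,0,0,0,-5,1],[0.029,0.654,0,0,0,-5,1],[0,0,0,0,0,0,1]]]'
cat > crank.py <<'E'
from plant import robot
import numpy as np
from scipy.spatial.transform import Rotation as Ro
s=robot.read_state(); R=Ro.from_rotvec(s["orientation"]).as_matrix(); p=np.array(s["tool_pos"][:2])-[.530,-.243]
a=np.degrees(np.arctan2(p[1],p[0]))%360
print("t",round(s["t"],2),"ang",round(a,1),"crank",round(np.radians(a-213.4),3),"r mm",round(np.hypot(*p)*1e3,1),"F tool",(R.T@s["force"]).round(1),"y dir",round(np.degrees(np.arctan2(R[1,1],R[0,1]))%360,1),"Fz",round(s["force"][2],1),"tau",np.round(s["wrist_torque"],2),"op",round(s["opening"],4))
E
python3 crank.py
```

```text
t: 35.0
tool_pos: [0.5059, -0.3126, 0.0908]
orientation: [2.567, 1.807, 0.005]
force: [0.1, 1.8, 5.8]
opening: 0.0194
t 35.0 ang 250.9 crank 0.654 r mm 73.6 F tool [ 1.7 -0.5 -5.8] y dir 340.3 Fz 5.8 tau [0.12 0.13 0.16] op 0.0194
```

```bash
python3 -m inch '[[[0.029,0.654,0,0,0,-5,1],[0.029,0.654,0,0,0,-5,1],[0.029,0.654,0,0,0,-5,1],[0.029,0.654,0,0,0,-5,1]]]' && python3 crank.py && python3 -m inch '[[[0.029,0.654,0,0,0,-5,1],[0.029,0.654,0,0,0,-5,1],[0.029,0.654,0,0,0,-5,1],[0.029,0.654,0,0,0,-5,1]]]' && python3 crank.py && python3 -m inch '[[[0.01,0.392,0,0,0,-3,1],[0.01,0.392,0,0,0,-3,1],[0.01,0.392,0,0,0,-3,1],[0,0,0,0,0,0,1]]]' && python3 crank.py
```

```text
t: 35.4
tool_pos: [0.5306, -0.3164, 0.0907]
orientation: [2.216, 2.226, 0.003]
force: [-5.0, 4.6, 7.7]
opening: 0.0197
t 35.4 ang 270.4 crank 0.996 r mm 73.4 F tool [ 4.6 -4.9 -7.7] y dir 0.2 Fz 7.7 tau [0.71 0.79 0.09] op 0.0197
t: 35.8
tool_pos: [0.5558, -0.3116, 0.0907]
orientation: [1.797, 2.577, 0.003]
force: [-7.5, 4.1, 9.0]
opening: 0.0193
t 35.8 ang 290.6 crank 1.347 r mm 73.3 F tool [ 6.4 -5.7 -9. ] y dir 20.2 Fz 9.0 tau [0.73 1.12 0.1 ] op 0.0193
t: 36.2
tool_pos: [0.5667, -0.3064, 0.0908]
orientation: [1.59, 2.709, 0.003]
force: [-4.2, 5.6, 7.2]
opening: 0.0194
t 36.2 ang 300.1 crank 1.513 r mm 73.2 F tool [ 7.  -0.9 -7.2] y dir 29.2 Fz 7.2 tau [0.8  0.87 0.14] op 0.0194
```

```bash
python3 -m inch '[[[0,0,0,0,0,0,0.5],[0,0,0,0,0,0,0.5]]]' && python3 crank.py && python3 -m inch '[[[0,0,0,0,0,0,1],[0,0,0,0,0,0,1],[0,0,0,0,0,0,1]]]' 20 && python3 crank.py
```

```text
t: 36.4
tool_pos: [0.5669, -0.3073, 0.09]
orientation: [1.592, 2.706, 0.002]
force: [0.3, 0.5, -0.1]
opening: 0.0231
t 36.4 ang 299.8 crank 1.509 r mm 74.1 F tool [0.3 0.5 0.1] y dir 29.1 Fz -0.1 tau [-0.06 -0.   -0.03] op 0.0231
t: 36.7
tool_pos: [0.5669, -0.3073, 0.09]
orientation: [1.591, 2.707, 0.003]
force: [0.8, -0.8, -2.9]
opening: 0.0197
t 36.7 ang 299.8 crank 1.509 r mm 74.1 F tool [-1.   0.3  2.9] y dir 29.1 Fz -2.9 tau [-0.17  0.03  0.04] op 0.0197
```

```bash
python3 -m inch '[[[0.01,0.262,0,0,0,-2,1],[0.01,0.262,0,0,0,-2,1],[0.01,0.262,0,0,0,-2,1]]]' >/dev/null && python3 crank.py && python3 -m inch '[[[0.01,0.262,0,0,0,-2,1]]]' > /dev/null && python3 crank.py && python3 -m inch '[[[0.01,0.262,0,0,0,-2,1]]]' > /dev/null && python3 crank.py
```

```text
t 37.0 ang 305.6 crank 1.61 r mm 74.1 F tool [-0.3 -1.7  1.2] y dir 35.2 Fz -1.2 tau [-0.22  0.29 -0.09] op 0.0196
t 37.1 ang 307.7 crank 1.645 r mm 74.0 F tool [-0.3 -1.5  1.7] y dir 37.2 Fz -1.7 tau [-0.27  0.24 -0.05] op 0.0195
t 37.2 ang 309.7 crank 1.68 r mm 74.0 F tool [-0.3 -1.8  0.4] y dir 39.2 Fz -0.4 tau [-0.24  0.25 -0.13] op 0.0195
```

```bash
for i in 1; do python3 -m inch '[[[0.005,0.131,0,0,0,-1,1]]]' >/dev/null; python3 crank.py; python3 -m inch '[[[0.005,0.131,0,0,0,-1,1]]]' > /dev/null; python3 crank.py; python3 -m inch '[[[0.005,0.131,0,0,0,-1,1]]]' > /dev/null; python3 crank.py; python3 -m inch '[[[0.005,0.131,0,0,0,-1,1]]]' > /dev/null; python3 crank.py; done
```

```text
t 37.3 ang 310.8 crank 1.7 r mm 74.0 F tool [ 0.5 -2.   1.9] y dir 40.2 Fz -1.9 tau [-0.31  0.21 -0.07] op 0.0196
t 37.4 ang 311.8 crank 1.718 r mm 74.0 F tool [-1.3 -2.2  3. ] y dir 41.1 Fz -3.0 tau [-0.39  0.22 -0.02] op 0.0193
t 37.5 ang 312.9 crank 1.736 r mm 74.0 F tool [-1.7 -2.1  4.2] y dir 42.2 Fz -4.2 tau [-0.48  0.18 -0.09] op 0.0197
t 37.6 ang 313.5 crank 1.746 r mm 74.0 F tool [-0.3 -8.3  3.2] y dir 43.2 Fz -3.3 tau [-1.09  0.89 -0.09] op 0.0196
```

```bash
python3 -m inch '[[[0,0,0,0,0,0,1]]]' >/dev/null; python3 crank.py;  python3 -m inch '[[[0,0,0,0,0,0,1]]]' >/dev/null; python3 crank.py
```

```text
t 37.7 ang 313.4 crank 1.746 r mm 74.0 F tool [-0.2 -4.6  4.1] y dir 43.2 Fz -4.1 tau [-0.75  0.45 -0.12] op 0.0198
t 37.8 ang 313.4 crank 1.746 r mm 74.0 F tool [-1.2 -4.   4.5] y dir 43.1 Fz -4.5 tau [-0.75  0.58 -0.09] op 0.0194
```

```bash
python3 -m inch '[[[0.001,0.04,0,0,0,-0.3,1]]]' >/dev/null; python3 crank.py;  python3 -m inch '[[[0,0,0,0,0,0,1]]]' >/dev/null; python3 crank.py; python3 -m inch '[[[0.001,0.04,0,0,0,-0.3,1]]]' >/dev/null; python3 crank.py;  python3 -m inch '[[[0,0,0,0,0,0,1]]]' >/dev/null; python3 crank.py
```

```text
t 37.9 ang 313.5 crank 1.746 r mm 74.0 F tool [-1.1 -7.6  3.2] y dir 43.4 Fz -3.2 tau [-1.    0.81 -0.3 ] op 0.0197
t 38.0 ang 313.4 crank 1.746 r mm 74.0 F tool [-1.2 -6.4  3.6] y dir 43.4 Fz -3.6 tau [-0.85  0.73 -0.17] op 0.0195
t 38.1 ang 313.5 crank 1.747 r mm 73.9 F tool [-0.3 -8.8  2.3] y dir 43.7 Fz -2.3 tau [-1.19  0.98 -0.19] op 0.0194
t 38.2 ang 313.5 crank 1.747 r mm 73.9 F tool [-0.4 -8.7  3.5] y dir 43.7 Fz -3.5 tau [-1.01  0.88 -0.21] op 0.0196
```

```bash
python3 -m inch '[[[0,0,0,0,0,0,0.5],[0,0,0,0,0,0,0.2],[0,0,0,0,0,0,-0.1],[0,0,0,0,0,0,-0.1]]]' && python3 crank.py && python3 -m inch '[[[0,0,-3,0,0,0,-0.1],[0,0,-4,0,0,0,-0.1],[0,0,-4,0,0,0,-0.1],[0,0,-3,0,0,0,-0.1],[0,0,0,0,0,0,-0.1]]]' && python3 -m inch '[[[-4,0,0,0,0,0,-0.1],[-4,0,0,0,0,0,-0.1],[-4,0,0,0,0,0,-0.1],[-4,0,0,0,0,0,-0.1],[0,0,0,0,0,0,-0.1]]]'
python3 - <<'E'
from plant import robot
import cv2,numpy as np
d={n:robot.read_camera(n)["image"] for n in("side","top","wrist")}
o=np.zeros((600,800,3),np.uint8)
o[:520,:400]=cv2.resize(d["side"][230:360,190:290],(400,520),interpolation=cv2.INTER_CUBIC)
o[:300,400:]=cv2.resize(d["top"],(400,300)); o[300:,400:]=cv2.resize(d["wrist"],(400,300))
cv2.imwrite("pics/f8.png",o)
E
```

```text
t: 38.6
tool_pos: [0.5828, -0.2954, 0.091]
orientation: [1.232, 2.886, 0.003]
force: [0.4, -0.6, 0.0]
opening: 0.0428
t 38.6 ang 315.2 crank 1.777 r mm 74.4 F tool [-0.7 -0.1 -0. ] y dir 43.8 Fz 0.0 tau [-0.05  0.06 -0.02] op 0.0428
t: 39.1
tool_pos: [0.5846, -0.2969, 0.2378]
orientation: [1.228, 2.877, 0.0]
force: [0.5, -0.1, 0.4]
opening: 0.0514
t: 39.6
tool_pos: [0.6934, -0.4139, 0.2217]
orientation: [-1.234, -2.883, -0.004]
force: [-0.5, 0.8, -1.8]
opening: 0.0508
```

View pics/f8.png

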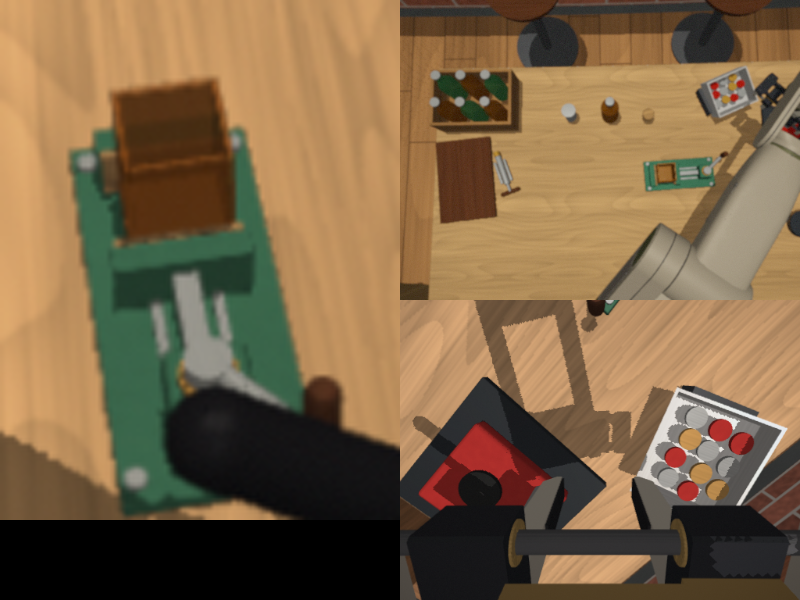

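```bash
python3 -m inch '[[[0,0,0,0,0,0,-0.1],[0,0,0,0,0,0,-0.1],[0,0,0,0,0,0,-0.1]]]' && python3 -c "
from plant import robot
print(robot.close_job())"
```

```text
t: 40.05
tool_pos: [0.6924, -0.4108, 0.2332]
orientation: [1.232, 2.885, 0.001]
force: [-0.6, -0.1, -0.4]
opening: 0.0513
the job is handed in; nothing more can be done
None
```

The tumbler now stands mouth-up on the clamp bed, held by two opposite flat sides, and the job was handed in at 40 s, within the 72 s limit.

I turned it over in two 90° steps, laying it on its side and regripping in between. I then stood it between the open jaws, let go, and cranked the handle anticlockwise.

**Last checks**
- **Squeeze:** the steady force at the handle was about 8.7 N, which works out to a jaw force of about 33 N, under the 60 N limit. The jaw force itself was not measured. Contact came at crank ≈ 1.75 rad, as expected.
- **Final pictures:** the tumbler is upright and snug between the cork faces. The bottle, cork, jigger and extractor look unmoved, though I judged that by eye. The gripper is well clear and its force reading is near zero.

**What didn't go cleanly**
- **First grasp:** it tilted the wrong way for the arm to reach the flip, so I set the tumbler back down upright and regripped it.
- **Lowering onto the bed:** one reading showed about 37 N at the wrist (34 N of it upward) for an instant. The tumbler then met the bed within about 1 mm of the planned height.
- **Crank start:** the crank was already about 0.28 rad from fully open, leaving roughly 85 mm between the jaws instead of 90 mm.

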